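# Clear the chips into the chip box and lock its safety cap

### The job

Press the chip box's safety cap down firmly, turn it to release it, and stand it on the round mat; then, with the scraper block, sweep all the loose chips lying on the box's top plate, on either side of the hole, through the open hole into the box, never touching the chips with the gripper. Lay the scraper back on its rectangular mat, sole down, and put the cap back on the hole, pressed down and turned until it is locked and springs back up. Leave the brush where it is.

Things in the scene. Friction and masses are not known exactly. Their poses are not given: they have to be found in the camera images.
- chip_box: Grey hollow steel chip box, fixed on the worktop, 156 mm along its x, 396 mm along its y. Origin on the worktop below its middle, which is straight below the centre of the hand-hole. Top plate 5 mm thick, upper face at z = 100 mm; the outer walls, 8 mm thick, stand up to z = 112 mm all round (inside x +-70, y +-190 mm). Clear depth under the plate 89 mm.
- hole (a point): Centre of the hand-hole at the plate's upper face (0, 0, 100 mm of the box, axes as the box). The hole goes through the plate: x -58 to +58, y -30 to +30 mm. Round it is a recess of 140 x 140 mm between the walls, where the cap's flange lies.
- lane_a (a point): Middle of the floor of the lane on the hole's +y side (box 0, 130, 100 mm). From box y = +70 to +190 mm two rails, up to z = 112, narrow the lane to x = -58 to +58, the width of the hole. Chips lie between y = 70 and 125 mm; behind them, up to the end wall at y = 190, is room to set the scraper down and push towards the hole.
- lane_b (a point): The same on the hole's -y side (box 0, -130, 100 mm): a like lane with rails from y = -70 to -190 mm; chips between y = -70 and -125 mm. Chips may lie on either side or on both.
- cap: Loose push-and-turn safety cap in the hand-hole, 0.35 kg. Origin on its axis, z up. Below a sprung aluminium flange disc (132 mm across, 8 mm thick) a hub 52 mm across carries a steel locking bar 84 x 16 x 8 mm along the cap's x; bar z -13 to -5 mm. Standing on a surface it stands on the hub (origin 13 mm above). Locked, the origin is level with the plate's upper face.
- knob (a point): Middle of the cap's black fluted round knob, on the axis 41 mm above the cap's origin. Knob 54 mm across, cap z = 22 to 60 mm, a grey pointer ridge on top along the bar (cap's x). Locked: bar and pointer along the box's y (8 degrees of play), the bar under the plate between ribs 6 mm deep.
- bar (a point): Middle of the cap's locking bar, 9 mm below the origin. To release: press the knob down 7 mm or more, hold it down, turn 90 degrees either way until the bar lies along the box's x (within 25 degrees), lift. To lock: lower it in with the bar along the box's x, press until the cap's origin is 7 to 10 mm below the plate's face, turn 90 degrees, let it rise.
- cap_flange (a joint): Slide of the sprung flange on the cap, m (spring 1300 N/m): -0.004 free (cap off), about -0.002 lying unlocked in the hole under its own weight, 0 locked, +0.006 bar stuck beneath the ribs, over +0.007 (14 N) while pressed far enough to turn past the ribs, +0.010 (18 N) pressed to the stop.
- cap_mat: Round black rubber mat, 160 mm across, 3 mm thick, fixed on the worktop, empty: the place to set the cap down. Origin under its centre.
- scraper: Scraper block, 0.22 kg: aluminium sole 104 mm (its x) by 44 mm (its y) by 16 mm high, with a wooden grip bar on top, 80 mm along x, 24 mm thick along y, z = 16 to 66 mm. Origin under the centre of the sole, z up. Grip it across the 24 mm; with its x along the box's x the sole fits the lane with 6 mm to spare each side.
- scraper_mat: Rectangular black rubber mat 130 mm (its x) by 90 mm, 3 mm thick, fixed on the worktop; the scraper's place. Origin under its centre.
- chip_0: Loose chip on the box's top plate: bar-end slug, a steel block 22 x 40 x 15 mm; origin under its centre as it first lies. May be absent.
- chip_1: Loose chip on the box's top plate: round steel slug, 32 mm across and 14 mm high; origin under its centre as it first lies. May be absent.
- chip_2: Loose chip on the box's top plate: aluminium angle offcut, 22 x 38 mm foot 6 mm thick with an upright leg, 18 mm high in all; origin under its centre as it first lies. May be absent.
- chip_3: Loose chip on the box's top plate: aluminium angle offcut, 22 x 38 mm foot, 18 mm high; origin under its centre as it first lies. May be absent.
- chip_4: Loose chip on the box's top plate: bar-end slug, a steel block 22 x 40 x 15 mm; origin under its centre as it first lies. May be absent.
- chip_5: Loose chip on the box's top plate: round steel slug, 32 mm across and 14 mm high; origin under its centre as it first lies. May be absent.
- brush: Bystander: chip brush lying flat, 26 x 190 x 12 mm, long along its y; origin under its centre; leave it alone.

How it is judged (in metres and radians):
On the way, in this order (a step that is already met when the one before it is completed fails the run):
1. the cap is unlocked and stands on the round mat (horizontal distance between cap and cap_mat below 0.05 m and height (world z) of cap below 0.03 m and angle between cap's own z axis and vertical below 0.15 rad), for 0.2 s.
2. every chip has gone through the hole into the box (z of chip_0 in the frame of chip_box between 0 and 0.085 m and x of chip_0 in the frame of chip_box between -0.072 and 0.072 m and y of chip_0 in the frame of chip_box between -0.192 and 0.192 m and z of chip_1 in the frame of chip_box between 0 and 0.085 m and x of chip_1 in the frame of chip_box between -0.072 and 0.072 m and y of chip_1 in the frame of chip_box between -0.192 and 0.192 m and z of chip_2 in the frame of chip_box between 0 and 0.085 m and x of chip_2 in the frame of chip_box between -0.072 and 0.072 m and y of chip_2 in the frame of chip_box between -0.192 and 0.192 m and z of chip_3 in the frame of chip_box between 0 and 0.085 m and x of chip_3 in the frame of chip_box between -0.072 and 0.072 m and y of chip_3 in the frame of chip_box between -0.192 and 0.192 m and z of chip_4 in the frame of chip_box between 0 and 0.085 m and x of chip_4 in the frame of chip_box between -0.072 and 0.072 m and y of chip_4 in the frame of chip_box between -0.192 and 0.192 m and z of chip_5 in the frame of chip_box between 0 and 0.085 m and x of chip_5 in the frame of chip_box between -0.072 and 0.072 m and y of chip_5 in the frame of chip_box between -0.192 and 0.192 m), for 0.2 s.
At the end, for the whole second after the job is handed in: All chips in the box below its plate. Cap locked: within 12 mm of the hole's centre, upright (0.06 rad), bar along the box's y within 0.2 rad, flange slide -2.5 to +3 mm. Scraper sole down on its mat, within 50 mm of its centre. All at rest, nothing held (all of step 2 and horizontal distance between cap and chip_box below 0.012 m and angle between cap's own z axis and vertical below 0.06 rad and angle between the x axis of cap and the y axis of chip_box, either way round below 0.2 rad and value of joint cap_flange between -0.0025 and 0.003 m and linear speed of each of cap, scraper below 0.01 m/s and horizontal distance between scraper and scraper_mat below 0.05 m and angle between scraper's own z axis and vertical below 0.1 rad and height (world z) of scraper below 0.012 m); the robot touches nothing.
It fails at once if the gripper's fingers touch a chip (more than 1 N) (contact force between the fingers and chip_0 above 1 N or contact force between the fingers and chip_1 above 1 N or contact force between the fingers and chip_2 above 1 N or contact force between the fingers and chip_3 above 1 N or contact force between the fingers and chip_4 above 1 N or contact force between the fingers and chip_5 above 1 N).
It fails at once if the brush is moved more than 20 mm (distance of brush from where it was at the start of the episode above 0.02 m).
Of chip_0, chip_1, chip_2, chip_3, chip_4, chip_5 only 3 to 6 are there at a start; the rules pass over those that are not, and their reading is None.
At some moment in a run one of scraper may be knocked a few centimetres aside while the robot is not near it.
Once in a run the grip may slacken for a moment while it holds something.
It also fails if it takes over 192 s, if anything falls off the work surface, if the arm or the gripper's body presses on something with over 40 N, if the wrist force passes 120 N, or if a joint passes its speed limit or range.

### The arm

A 6-joint arm with a two-finger parallel gripper is mounted at the origin on a cart in front of the work surface, level with it; the furniture and walls round the work are solid. World frame = base frame: x ahead of the robot, y to its left, z up, the work surface at z = 0. Lengths are in mm, angles in rad, forces in N, time in s.
With the tool pointing down it reaches from about 350 to 875 mm from the base axis. Payload 4.2 kg.
Tool frame: the origin (TCP) lies at the very end of the fingers, on their centre line; the grasp point (between the pads) lies 19 mm behind it (arm.tcp_to_grasp is the x of the grasp point in the tool frame, in mm); x points along the fingers, z is the direction in which the jaws open and shut, and the axes are right-handed (so a half turn about x gives the same grasp; the last joint's range is limited). The gripper opens to 85 mm and grips with 20 to 120 N. Pads are 22 mm wide; open, the fingers measure 114 mm over their backs; the gripper's body (76 mm by 85 mm) begins 54 mm behind the grasp point. The pads swing forward as they close: fully open they stand 13 mm farther back than shut.
Start: joints at [1.528, 0.385, 0.008, 0, -1.194, -0.259], TCP at [185.742, 596.74, 231.312] pointing down, gripper open.
Joint ranges: [-3.14, 3.14], [-1.21, 2.06], [-1.07, 1.41], [-3.16, 2.05], [-2.99, -0.16], [-3.1, 3.1]. Speed limits (rad/s): [2.79, 2.79, 3.14, 3.14, 3.14, 3.14].

### API

Orientations are given as a unit quaternion [x, y, z, w].
In Python, from bench import status, get_image, job, arm gives the robot as it stands.
- The arm moves only by the tool apply_moves, never from a script. Its argument "targets" is text: rows parted by semicolons, each of 5 numbers parted by spaces: the shift along the tool's x, y, z in mm, then the turn about the tool's x in degrees, then the gripper's target within -1 to 1 (shut at 1, half-way at 0, fully open at -1). In form: dx dy dz spin hand; .... A call has 1 to 10 rows; each row is the pose to reach, as a shift and turn from the pose commanded when the call began, along the tool's axes at that moment; what a row does not reach only later rows make up. A row lasts 1/12 s, in which the tool goes at most 41.7 mm and 7.16 degrees, less where a joint would pass 70% of its speed; a pose out of reach is approached as far as the arm can. A call with a gripper value outside its range is refused whole. The fingers move at their own pace and stop on an object; the grip force is fixed at half the most. Time passes only in rows, so rows that repeat a pose let the fingers close. It gives the time, the measured TCP pose, the force and the opening at its end, in the units of the state.
- status.read_state(): the state, without advancing time (a new reading comes with each control period).
- get_image(name): name is "scene" or "top" or "wrist"; returns a dict with "img" (480x640x3 uint8, red, green, blue), "mtx" (3x3 intrinsics, pixels), "k1" (the pictures are not rectified: a ray, as slopes to the right and down, at radius r is drawn at 1 + k1 r^2 times it, then the intrinsics apply), "world_from_camera" (4x4, takes a point from camera to world coordinates). Camera axes: x right, y down, z forward; pixel columns grow to the right and rows downward; lengths in mm; the calibration is good to about 2 mm. A picture is of the moment at which its call begins. There is no depth.
- job.job_done(): hands the job in, once; it reports no verdict.
The state is a dict: "clock": time; "joints": joint angles; "joint_vel": joint speeds; "joint_efforts": joint torques, N m; "position": TCP position; "ee_rot": TCP orientation; "contact_force": force on the tool from outside, world axes, zero at the start; "wrist_torque": the same for the moment, N m; "gripper_width": finger opening in mm.
Only numpy, scipy, OpenCV 4.12 (cv2) and the standard library are available. Lean on these libraries where they do the work, as an engineer would, in place of code of your own. Each camera call takes 0.05 s, during which the arm holds its last target.

## Working session

There is one attempt and no reset: what is moved stays moved. The work goes in short steps, Python scripts to look and compute and a tool call to move; the robot and the scene stay as the last step left them, time stands still between calls to the robot, and variables do not carry over. Pictures are saved under pics/ and viewed, and the job is handed in when it is done.

Besides the shell and the picture viewer there is one more tool, called as name(argument=value, ...) on one line, values as JSON. apply_moves: Moves the arm, as the interface text tells. Its arguments: {"type":"object","properties":{"targets":{"type":"string"}},"required":["targets"]}

```bash
mkdir -p pics; ls
cat > h.py <<'E'
import numpy as np, cv2
from bench import status, get_image, job, arm
def snap(n,f,crop=None,scale=1):
    d=get_image(n); im=cv2.cvtColor(d["img"],cv2.COLOR_RGB2BGR)
    np.savez('pics/'+f+'.npz',mtx=d["mtx"],k1=d["k1"],T=d["world_from_camera"])
    cv2.imwrite('pics/'+f+'.png',im); return d
def crop(f,x0,y0,x1,y1,s,o):
    im=cv2.imread('pics/'+f+'.png')[y0:y1,x0:x1]
    cv2.imwrite('pics/'+o+'.png',cv2.resize(im,None,fx=s,fy=s,interpolation=cv2.INTER_CUBIC))
def px2w(f,u,v,z):
    c=np.load('pics/'+f+'.npz'); K=c['mtx'];k=float(c['k1']);T=c['T']
    p=cv2.undistortPoints(np.array([[[u,v]]],float),K,np.array([k,0,0,0,0]))[0,0]
    d=T[:3,:3]@np.array([p[0],p[1],1]);o=T[:3,3]
    return (o+d*(z-o[2])/d[2]).round(1)
def w2px(f,P):
    c=np.load('pics/'+f+'.npz');T=np.linalg.inv(c['T'])
    q=T[:3,:3]@np.asarray(P,float)+T[:3,3]
    x,y=q[0]/q[2],q[1]/q[2];s=1+float(c['k1'])*(x*x+y*y)
    K=c['mtx'];return np.array([K[0,0]*x*s+K[0,2],K[1,1]*y*s+K[1,2]]).round(1)
E
python3 - <<'E'
from h import *
s=status.read_state();print(s)
for n in("scene","top","wrist"):
    d=snap(n,n+'0');print(n,d["k1"],d["world_from_camera"].round(3).tolist())
E
```

```text
pics
{'clock': 0.0, 'joints': array([ 1.52759236e+00,  3.85575935e-01,  6.63983137e-03, -4.68586963e-04,
       -1.19399825e+00, -2.58589201e-01]), 'joint_vel': array([ 1.58721007e-03, -1.19275823e-03, -7.65100215e-04,  3.16756580e-05,
       -7.22252000e-05,  1.21732087e-04]), 'joint_efforts': array([-6.01189004e-05, -3.92287445e+01,  1.88394374e+01,  4.18610260e+00,
       -4.71058287e-03, -2.58818513e-07]), 'position': array([185.59399778, 596.2080911 , 230.21987574]), 'ee_rot': array([-0.56892262, -0.41861426,  0.57011045, -0.41959889]), 'contact_force': array([ 1.13422237, -0.68549077, -0.67922367]), 'wrist_torque': array([0.02896368, 0.00305093, 0.00410192]), 'gripper_width': 85.34964943593236}
scene -0.08153325722862208 [[-0.857, -0.321, 0.403, 168.376], [-0.516, 0.537, -0.667, 639.719], [-0.002, -0.78, -0.626, 730.076], [0.0, 0.0, 0.0, 1.0]]
top -0.04166957048630135 [[-0.003, -0.987, 0.16, 397.079], [-1.0, 0.004, 0.005, -25.819], [-0.006, -0.16, -0.987, 1099.899], [0.0, 0.0, 0.0, 1.0]]
wrist -0.012241360586725378 [[-0.297, -0.921, -0.252, 248.265], [-0.955, 0.287, 0.077, 576.411], [0.001, 0.263, -0.965, 373.613], [0.0, 0.0, 0.0, 1.0]]
```

View pics/top0.png

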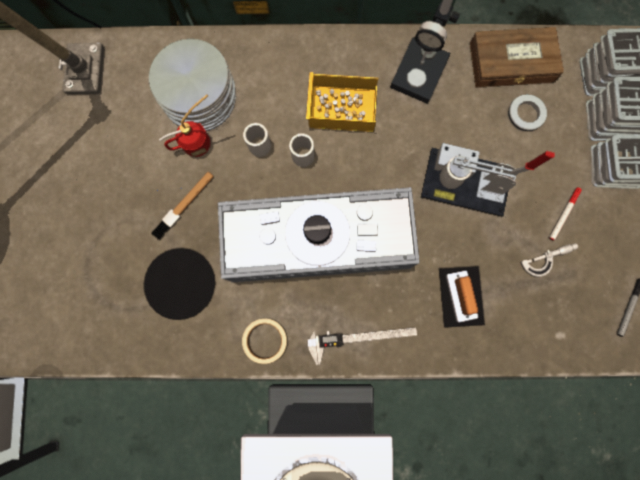

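View pics/scene0.png

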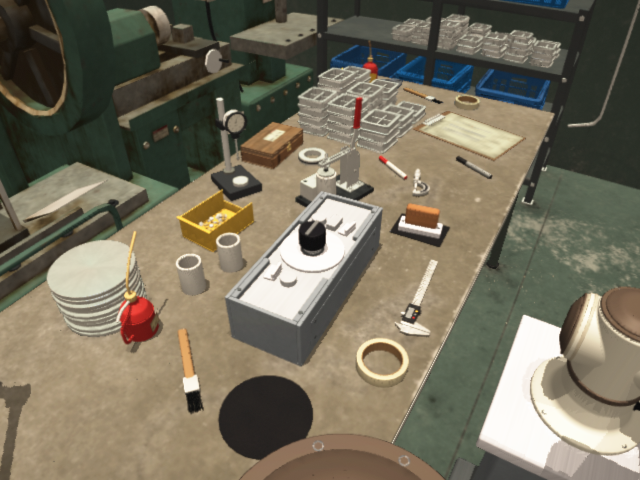

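View pics/wrist0.png

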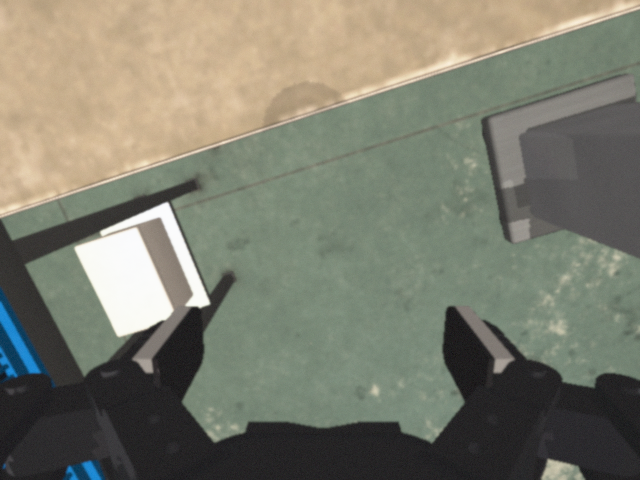

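The top view shows the box centred about (317,233), the round mat about (180,284), the scraper on its mat about (463,297), and the brush about (185,205). There are chips on both sides of the cap. I'll enlarge it.

Run:
```python
from h import *
crop('top0',210,180,430,290,3.6,'c1'); crop('top0',130,160,230,330,3.5,'c2'); crop('top0',425,250,505,340,6,'c3')
```

```text
(no output)
```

View pics/c1.png

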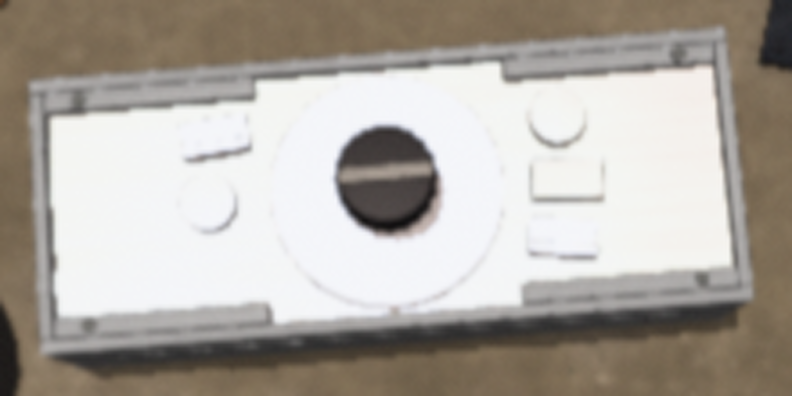

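View pics/c3.png

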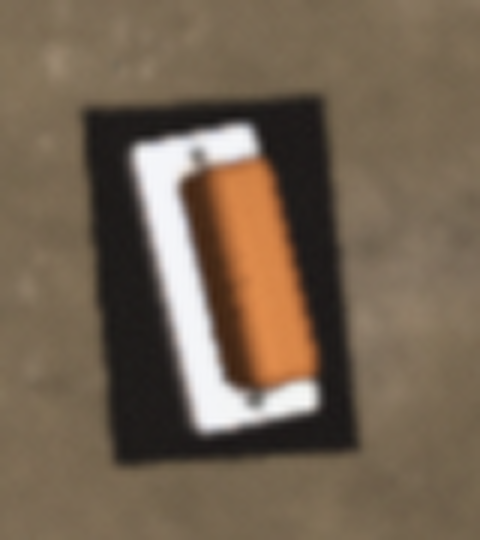

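View pics/c2.png

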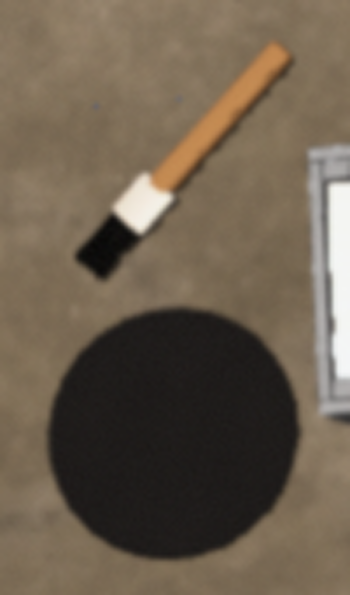

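Run:
```python
from h import *
f='top0'
c=[px2w(f,210+u/3.6,180+v/3.6,112) for u,v in((30,83),(722,30),(750,300),(42,353))]
print(c,np.mean(c,0)); 
L=lambda a,b:np.linalg.norm(c[a]-c[b])
print(L(0,1),L(1,2),L(2,3),L(3,0))
v=c[0]-c[1]+c[3]-c[2];print('box y angle',np.degrees(np.arctan2(v[1],v[0])))
v=c[0]-c[3]+c[1]-c[2];print('box x angle',np.degrees(np.arctan2(v[1],v[0])))
print('knob top',px2w(f,210+386/3.6,180+175/3.6,160), 'flange', px2w(f,210+388/3.6,180+190/3.6,108))
a=px2w(f,210+340/3.6,180+176/3.6,161);b=px2w(f,210+432/3.6,180+168/3.6,161);print('ptr',np.degrees(np.arctan2(*(a-b)[1::-1])))
print('capmat',px2w(f,130+174/3.5,160+432/3.5,3), px2w(f,130+49/3.5,160+432/3.5,3), px2w(f,130+299/3.5,160+432/3.5,3))
m=[px2w(f,425+u/6,250+v/6,3) for u,v in((83,108),(322,97),(357,449),(117,463))];print('smat',np.mean(m,0),m)
m=[px2w(f,425+u/6,250+v/6,19) for u,v in((130,148),(252,124),(322,408),(202,435))];print('sole',np.mean(m,0),m)
v=m[0]-m[3]+m[1]-m[2];print(np.degrees(np.arctan2(v[1],v[0])))
m=[px2w(f,425+u/6,250+v/6,69) for u,v in((208,168),(266,155),(320,372),(262,388))];print('grip',np.mean(m,0),m)
v=m[0]-m[3]+m[1]-m[2];print(np.degrees(np.arctan2(v[1],v[0])))
for n,u,v,z in(('L1',216,133,110),('L2',208,202,114),('R1',557,120,114),('R2',567,180,115),('R3',562,238,110)):
    print(n,px2w(f,210+u/3.6,180+v/3.6,z))
print(arm.tcp_to_grasp)
print(dir(arm))
```

```text
[array([630.6, 195.5, 112. ]), array([ 659.7, -196.5,  112. ]), array([ 505.9, -207.2,  112. ]), array([477.8, 184. , 112. ])] [568.5   -6.05 112.  ]
393.07863081068143 154.17175487098802 392.20791679924054 153.23214414736879
box y angle 94.17710696890221
box x angle 4.141390709874619
knob top [568.1  -6.9 160. ] flange [569.1  -7.  108. ]
ptr 94.90906213865554
capmat [475. 300.   3.] [475.1 379.7   3. ] [474.9 220.6   3. ]
smat [ 444.85 -320.1     3.  ] [array([ 507.3, -272.3,    3. ]), array([ 510.9, -360.9,    3. ]), array([ 382.8, -367.4,    3. ]), array([ 378.4, -279.8,    3. ])]
sole [ 444.125 -318.15    19.   ] [array([ 491.1, -285.2,   19. ]), array([ 499.6, -330. ,   19. ]), array([ 397.5, -350.5,   19. ]), array([ 388.3, -306.9,   19. ])]
11.637578902508492
grip [ 444.475 -317.725   69.   ] [array([ 479.7, -300. ,   69. ]), array([ 484.1, -320.3,   69. ]), array([ 409.7, -335.4,   69. ]), array([ 404.4, -315.2,   69. ])]
11.442356998268075
L1 [601.7  89.8 110. ]
L2 [561.6  93.2 114. ]
R1 [ 607.5 -101.9  114. ]
R2 [ 573.1 -106.8  115. ]
R3 [ 541.2 -103.9  110. ]
-18.700000000000003
['IKError', '__class__', '__delattr__', '__dict__', '__dir__', '__doc__', '__eq__', '__format__', '__ge__', '__getattribute__', '__getstate__', '__gt__', '__hash__', '__init__', '__init_subclass__', '__le__', '__lt__', '__module__', '__ne__', '__new__', '__reduce__', '__reduce_ex__', '__repr__', '__setattr__', '__sizeof__', '__str__', '__subclasshook__', '__weakref__', 'tcp_to_grasp']
```

```bash
cat >> h.py <<'E'
from scipy.spatial.transform import Rotation as R
def show():
    s=status.read_state();Rm=R.from_quat(s["ee_rot"]).as_matrix()
    print('t%.2f'%s['clock'],'pos',s['position'].round(1),'jawyaw %.2f'%np.degrees(np.arctan2(Rm[1,2],Rm[0,2])),'down',Rm[:,0].round(3),'F',s['contact_force'].round(1),'w %.1f'%s['gripper_width'],'j',s['joints'].round(2))
    return s,Rm
def plan(P,yaw=None):
    "shift for TCP to world P and jaw yaw (deg, mod 180)"
    s,Rm=show();d=Rm.T@(np.array(P)-s['position'])
    sp=0
    if yaw is not None:
        cur=np.degrees(np.arctan2(Rm[1,2],Rm[0,2]));dy=(yaw-cur+90)%180-90
        sp=-dy   # tool x down
    n=np.linalg.norm(d)
    print('shift',d.round(1),'spin',round(sp,1),'rows>=%.1f'%max(n/41.7,abs(sp)/7.16))
E
python3 -c "
from h import *
plan([568.8,-6.5,230],94.2)
plan([568.8,-6.5,230],49)"
```

```text
t0.15 pos [185.7 596.3 230.5] jawyaw -107.30 down [-0.    -0.002 -1.   ] F [-0.2  0.2 -0.3] w 85.5 j [ 1.53  0.39  0.01 -0.   -1.19 -0.26]
shift [  1.3 545.1 461.6] spin -21.5 rows>=17.1
t0.15 pos [185.7 596.3 230.5] jawyaw -107.30 down [-0.    -0.002 -1.   ] F [-0.2  0.2 -0.3] w 85.5 j [ 1.53  0.39  0.01 -0.   -1.19 -0.26]
shift [  1.3 545.1 461.6] spin 23.7 rows>=17.1
```

apply_moves(targets="0 272 231 -11 -1;0 272 231 -11 -1;0 272 231 -11 -1;0 272 231 -11 -1;0 272 231 -11 -1;0 272 231 -11 -1;0 272 231 -11 -1;0 272 231 -11 -1;0 272 231 -11 -1;0 272 231 -11 -1")

```text
clock: 0.98
position: [377.9, 291.7, 231.2]
ee_rot: [-0.527, -0.47, 0.528, -0.471]
contact_force: [-0.3, -1.1, -0.9]
gripper_width: 85.4
```

```bash
python3 -c "
from h import *
plan([568.8,-6.5,230],94.2)"
```

```text
t0.98 pos [377.9 291.7 231.2] jawyaw -96.58 down [-0.001 -0.001 -1.   ] F [-0.3 -1.1 -0.9] w 85.4 j [ 1.    0.13 -0.34  0.   -1.1   0.46]
shift [  1.4 223.8 274.3] spin -10.8 rows>=8.5
```

apply_moves(targets="0 223.5 274 -10.8 -1;0 223.5 274 -10.8 -1;0 223.5 274 -10.8 -1;0 223.5 274 -10.8 -1;0 223.5 274 -10.8 -1;0 223.5 274 -10.8 -1;0 223.5 274 -10.8 -1;0 223.5 274 -10.8 -1;0 223.5 274 -10.8 -1;0 223.5 274 -10.8 -1")

```text
clock: 1.82
position: [570.9, -4.8, 230.2]
ee_rot: [0.481, 0.518, -0.482, 0.518]
contact_force: [0.5, 1.6, 0.6]
gripper_width: 85.5
```

```bash
python3 -c "
from h import *
snap('wrist','w1')
plan([568.8,-6.5,125],94.2)"
```

```text
t1.87 pos [569.7  -3.2 230.2] jawyaw -85.71 down [-0.002 -0.    -1.   ] F [-0.4  0.8 -0.1] w 85.4 j [ 0.28  0.29 -0.13 -0.   -1.15  1.37]
shift [105.2  -1.    3.2] spin 0.1 rows>=2.5
```

View pics/w1.png

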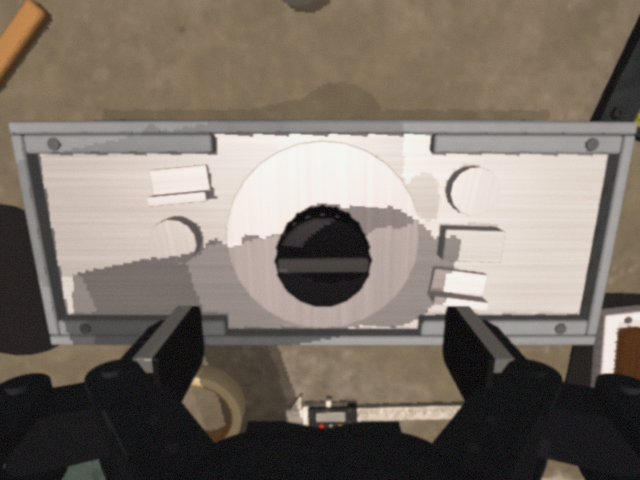

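```bash
python3 -c "
from h import *
f='w1'
c=[px2w(f,u,v,112) for u,v in((10,123),(636,122),(605,345),(52,346))];print(c,np.mean(c,0))
v=c[0]-c[1]+c[3]-c[2];print(np.degrees(np.arctan2(v[1],v[0])))
print(px2w(f,323,256,160),px2w(f,323,234,108))
a=px2w(f,278,265,161);b=px2w(f,369,265,161);print(np.degrees(np.arctan2(*(a-b)[1::-1])))
"
```

```text
[array([629.4, 196.1, 112. ]), array([ 658.9, -195.3,  112. ]), array([ 504.5, -216. ,  112. ]), array([474.1, 185.7, 112. ])] [566.725  -7.375 112.   ]
94.31914481665514
[571.6  -5.  160. ] [571.3  -5.  108. ]
94.19870572280963
```

apply_moves(targets="37 -0.5 2 0 -1;74 -0.5 2 0 -1;105 -0.5 2 0 -1;110 -0.5 2 0 -1;110 -0.5 2 0 -1;110 -0.5 2 0 -1;110 -0.5 2 0 1;110 -0.5 2 0 1;110 -0.5 2 0 1;110 -0.5 2 0 1")

```text
clock: 2.7
position: [569.7, -3.5, 123.4]
ee_rot: [0.481, 0.519, -0.479, 0.52]
contact_force: [-0.7, 0.6, 3.8]
gripper_width: 53.0
```

apply_moves(targets="0 0 0 0 1;0 0 0 0 1;0 0 0 0 1;0 0 0 0 1;0 0 0 0 1;0 0 0 0 1")

```text
clock: 3.2
position: [569.7, -3.5, 122.4]
ee_rot: [0.481, 0.519, -0.479, 0.52]
contact_force: [-0.3, 0.6, 6.3]
gripper_width: 53.2
```

```bash
python3 -c "
from h import *
show();snap('wrist','w2');snap('scene','s2')
crop('s2',200,160,400,360,3,'s2c')"
```

```text
t3.20 pos [569.7  -3.5 122.4] jawyaw -85.46 down [ 0.003  0.    -1.   ] F [-0.3  0.6  6.3] w 53.2 j [ 0.28  0.39 -0.28  0.   -0.9   1.37]
```

View pics/w2.png

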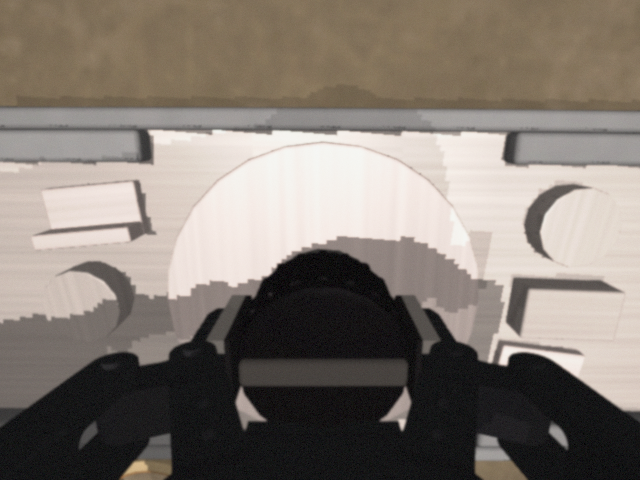

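View pics/s2c.png

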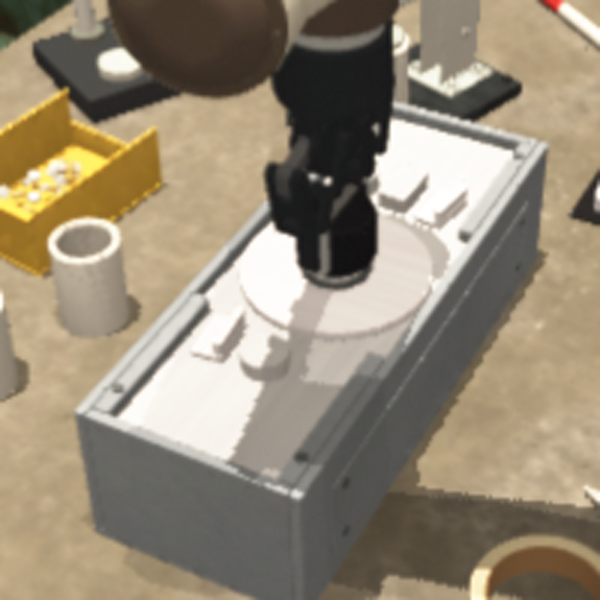

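apply_moves(targets="3 0 0 0 1;6 0 0 0 1;9 0 0 0 1;11 0 0 0 1;11 0 0 0 1;11 0 0 0 1")

```text
clock: 3.8
position: [569.8, -3.5, 114.4]
ee_rot: [0.481, 0.518, -0.479, 0.521]
contact_force: [-6.3, 0.9, 19.6]
gripper_width: 52.7
```

```bash
python3 -c "
from h import *
show()"
```

```text
t3.80 pos [569.8  -3.5 114.4] jawyaw -85.43 down [ 0.004 -0.    -1.   ] F [-6.3  0.9 19.6] w 52.7 j [ 0.28  0.4  -0.29  0.   -0.88  1.37]
```

apply_moves(targets="1.5 0 0 0 1;1.5 0 0 7 1;1.5 0 0 14 1;1.5 0 0 21 1;1.5 0 0 28 1;1.5 0 0 35 1;1.5 0 0 42 1;1.5 0 0 49 1;1.5 0 0 56 1;1.5 0 0 60 1")

```text
clock: 4.63
position: [572.8, -4.3, 114.4]
ee_rot: [0.678, 0.208, -0.672, 0.212]
contact_force: [1.4, -3.3, 20.0]
gripper_width: 52.4
```

apply_moves(targets="0 0 0 7 1;0 0 0 14 1;0 0 0 21 1;0 0 0 28 1;0 0 0 30 1;0 0 0 30 1;0 0 0 30 1")

```text
clock: 5.22
position: [572.1, -4.7, 114.4]
ee_rot: [0.709, 0.028, -0.704, 0.03]
contact_force: [-0.7, -3.1, 21.9]
gripper_width: 52.5
```

```bash
python3 -c "
from h import *
show();snap('wrist','w3')"
```

```text
t5.22 pos [572.1  -4.7 114.4] jawyaw -175.28 down [ 0.008 -0.003 -1.   ] F [-0.7 -3.1 21.9] w 52.5 j [ 0.28  0.4  -0.29  0.01 -0.87 -0.2 ]
```

View pics/w3.png

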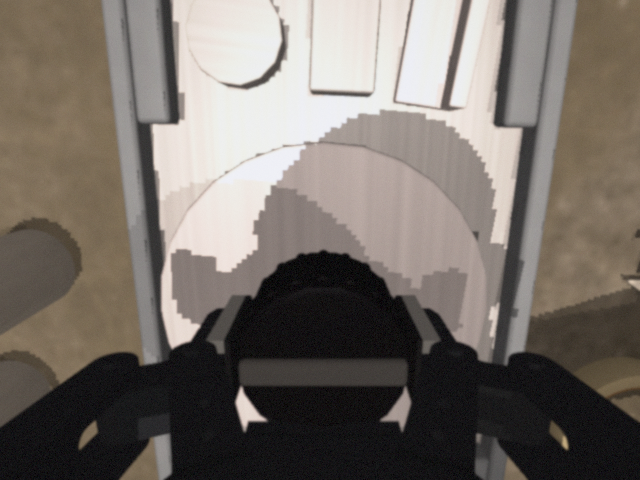

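The pointer stayed along the jaw at (323,372), so the cap turned the full 90° and I can lift it.

apply_moves(targets="-10 0 0 0 1;-20 0 0 0 1;-35 0 0 0 1;-60 0 0 0 1;-90 0 0 0 1;-120 0 0 0 1;-120 0 0 0 1;-120 0 0 0 1;-120 0 0 0 1")

```text
clock: 6.02
position: [566.7, -3.4, 226.3]
ee_rot: [-0.705, -0.028, 0.708, -0.027]
contact_force: [0.1, 0.3, -3.6]
gripper_width: 52.9
```

```bash
python3 -c "
from h import *
snap('wrist','w4');plan([475,300,234]);plan([475,300,100])"
```

```text
t6.07 pos [566.7  -3.5 226. ] jawyaw -175.53 down [-0.006  0.    -1.   ] F [ 0.9  1.5 -2.5] w 52.5 j [ 0.28  0.29 -0.14 -0.   -1.14 -0.2 ]
shift [  -7.5 -309.8   67.8] spin 0 rows>=7.6
t6.07 pos [566.7  -3.5 226. ] jawyaw -175.53 down [-0.006  0.    -1.   ] F [ 0.9  1.5 -2.5] w 52.5 j [ 0.28  0.29 -0.14 -0.   -1.14 -0.2 ]
shift [ 126.5 -309.7   67. ] spin 0 rows>=8.2
```

View pics/w4.png

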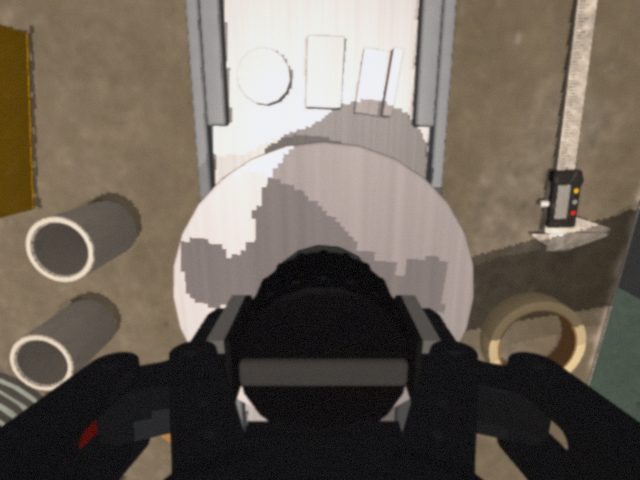

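apply_moves(targets="0 -41 9 0 1;0 -82 18 0 1;0 -123 27 0 1;0 -164 36 0 1;0 -205 45 0 1;0 -246 54 0 1;0 -287 63 0 1;0 -310 68 0 1;0 -310 68 0 1;0 -310 68 0 1")

```text
clock: 6.9
position: [474.8, 300.9, 226.2]
ee_rot: [-0.705, -0.028, 0.708, -0.03]
contact_force: [0.2, -0.9, -3.2]
gripper_width: 52.7
```

```bash
python3 -c "
from h import *
plan([475,300,39])"
```

```text
t6.90 pos [474.8 300.9 226.2] jawyaw -175.34 down [-0.004 -0.003 -1.   ] F [ 0.2 -0.9 -3.2] w 52.7 j [ 0.85  0.28 -0.15 -0.   -1.14 -0.77]
shift [187.2   0.4  -1. ] spin 0 rows>=4.5
```

apply_moves(targets="40 0 -1 0 1;80 0 -1 0 1;120 0 -1 0 1;150 0 -1 0 1;165 0 -1 0 1;175 0 -1 0 1;180 0 -1 0 1;183 0 -1 0 1;183 0 -1 0 1;183 0 -1 0 1")

```text
clock: 7.73
position: [478.1, 300.7, 46.9]
ee_rot: [0.707, 0.028, -0.706, 0.027]
contact_force: [0.3, -0.2, -2.3]
gripper_width: 52.7
```

```bash
python3 -c "
from h import *
show()"
```

```text
t7.73 pos [478.1 300.7  46.9] jawyaw -175.50 down [ 0.002  0.002 -1.   ] F [ 0.3 -0.2 -2.3] w 52.7 j [ 0.85  0.48 -0.37  0.   -0.72 -0.77]
```

apply_moves(targets="2 0 0 0 1;4 0 0 0 1;5 0 0 0 1;6 0 0 0 1;6 0 0 0 1")

```text
clock: 8.15
position: [477.5, 300.5, 40.6]
ee_rot: [0.707, 0.028, -0.706, 0.028]
contact_force: [-2.0, 0.1, 2.0]
gripper_width: 52.6
```

apply_moves(targets="1 0 0 0 1;2 0 0 0 1;2 0 0 0 1;2 0 0 0 1")

```text
clock: 8.48
position: [477.5, 300.6, 40.5]
ee_rot: [0.707, 0.028, -0.706, 0.028]
contact_force: [-6.5, -0.9, 13.0]
gripper_width: 52.6
```

apply_moves(targets="-1.5 0 0 0 -1;-1.5 0 0 0 -1;-1.5 0 0 0 -1;-1.5 0 0 0 -1;-1.5 0 0 0 -1;-20 0 0 0 -1;-60 0 0 0 -1;-100 0 0 0 -1;-140 0 0 0 -1;-140 0 0 0 -1")

```text
clock: 9.32
position: [481.6, 303.4, 186.8]
ee_rot: [0.711, 0.032, -0.702, 0.025]
contact_force: [0.9, 1.4, 1.3]
gripper_width: 85.5
```

```bash
python3 -c "
from h import *
show();snap('wrist','w5')"
```

```text
t9.32 pos [481.6 303.4 186.8] jawyaw -175.39 down [ 0.014  0.01  -1.   ] F [0.9 1.4 1.3] w 85.5 j [ 0.85  0.32 -0.21  0.   -1.02 -0.77]
```

View pics/w5.png

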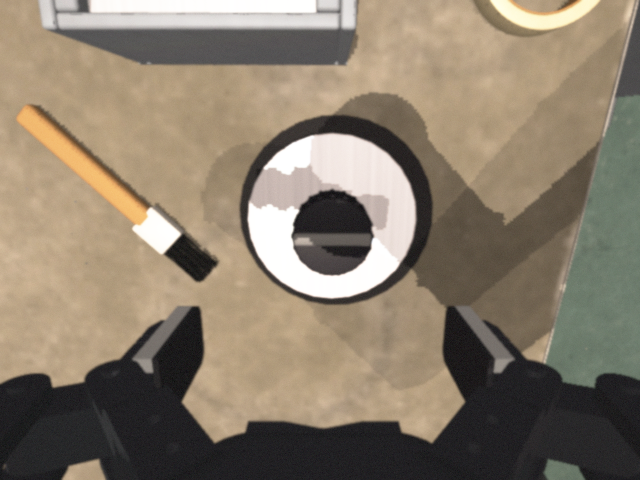

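```bash
python3 -c "
from h import *
plan([444.3,-318,180],101.5)"
```

```text
t9.37 pos [479.7 302.2 182.8] jawyaw -175.46 down [ 0.008  0.007 -1.   ] F [-0.5 -0.5 -0.9] w 85.7 j [ 0.85  0.32 -0.22  0.   -1.02 -0.77]
shift [ -2.1 615.5  84.4] spin 83.0 rows>=14.9
```

apply_moves(targets="-20 300 42 0 -1;-20 300 42 0 -1;-20 300 42 0 -1;-20 300 42 0 -1;-20 300 42 0 -1;-20 300 42 0 -1;-20 300 42 0 -1;-20 300 42 0 -1;-20 300 42 0 -1;-20 300 42 0 -1")

```text
clock: 10.2
position: [458.8, -2.8, 197.1]
ee_rot: [-0.706, -0.027, 0.707, -0.027]
contact_force: [-0.2, -0.2, -0.2]
gripper_width: 85.5
```

apply_moves(targets="0 315 42 83 -1;0 315 42 83 -1;0 315 42 83 -1;0 315 42 83 -1;0 315 42 83 -1;0 315 42 83 -1;0 315 42 83 -1;0 315 42 83 -1;0 315 42 83 -1;0 315 42 83 -1")

```text
clock: 11.03
position: [442.5, -319.9, 196.3]
ee_rot: [-0.587, 0.393, 0.589, 0.393]
contact_force: [-0.6, 0.2, -0.1]
gripper_width: 85.4
```

```bash
python3 -c "
from h import *
plan([444.3,-318,180],101.5)"
```

```text
t11.03 pos [ 442.5 -319.9  196.3] jawyaw 112.46 down [-0.002  0.001 -1.   ] F [-0.6  0.2 -0.1] w 85.4 j [-0.33  0.28 -0.24 -0.   -1.05 -0.85]
shift [16.3 -2.4  1.1] spin 11.0 rows>=1.5
```

apply_moves(targets="0 -2 1 7 -1;0 -2 1 11 -1;0 -2 1 11 -1;0 -2 1 11 -1")

```text
clock: 11.37
position: [444.2, -316.8, 197.1]
ee_rot: [-0.55, 0.445, 0.55, 0.444]
contact_force: [0.0, -0.2, 0.0]
gripper_width: 85.3
```

```bash
python3 -c "
from h import *
show();snap('wrist','w6')"
```

```text
t11.37 pos [ 444.2 -316.8  197.1] jawyaw 102.10 down [-0.001  0.    -1.   ] F [ 0.  -0.2  0. ] w 85.3 j [-0.32  0.28 -0.24 -0.   -1.05 -1.04]
```

View pics/w6.png

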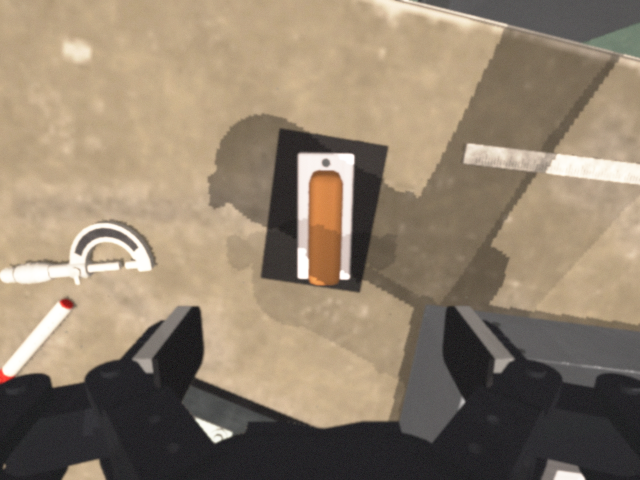

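```bash
python3 -c "
from h import *
print(px2w('w6',325,227,69),px2w('w6',325,217,19))
a=px2w('w6',326,160,19);b=px2w('w6',323,277,69);a2=px2w('w6',326.5,172,69);print(np.degrees(np.arctan2(*(b-a2)[1::-1])))
m=[px2w('w6',u,v,3) for u,v in((281,129),(387,146),(358,292),(262,277))];print(np.mean(m,0))
plan([444.3,-318,50],101.5)"
```

```text
[ 437.9 -316.5   69. ] [ 440.8 -315.6   19. ]
10.2495816877248
[ 442.45  -317.975    3.   ]
t11.42 pos [ 444.1 -316.9  197.2] jawyaw 102.08 down [-0.001  0.    -1.   ] F [-0.6 -0.3 -0.3] w 85.4 j [-0.32  0.28 -0.24 -0.   -1.05 -1.04]
shift [ 1.472e+02 -1.000e-01 -1.100e+00] spin 0.6 rows>=3.5
```

apply_moves(targets="40 0 -1 1 -1;80 0 -1 1 -1;120 0 -1 1 -1;150 0 -1 1 -1;162 0 -1 1 -1;162 0 -1 1 -1;162 0 -1 1 1;162 0 -1 1 1;162 0 -1 1 1;162 0 -1 1 1")

```text
clock: 12.25
position: [444.7, -319.0, 37.4]
ee_rot: [0.546, -0.45, -0.544, -0.451]
contact_force: [-0.8, -0.3, 0.6]
gripper_width: 38.6
```

apply_moves(targets="0 0 0 0 1;0 0 0 0 1;0 0 0 0 1;0 0 0 0 1;0 0 0 0 1;0 0 0 0 1")

```text
clock: 12.75
position: [444.0, -318.7, 37.0]
ee_rot: [0.546, -0.45, -0.545, -0.45]
contact_force: [-1.0, 3.2, 6.1]
gripper_width: 23.2
```

```bash
python3 -c "
from h import *
show();snap('wrist','w7')"
```

```text
t12.75 pos [ 444.  -318.7   37. ] jawyaw 100.90 down [ 0.001 -0.    -1.   ] F [-1.   3.2  6.1] w 23.2 j [-0.33  0.47 -0.42  0.   -0.68 -1.05]
```

View pics/w7.png

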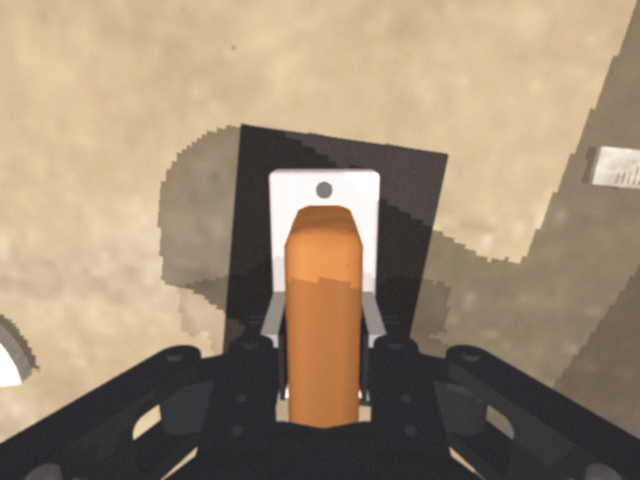

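```bash
python3 -c "
from h import *
a=px2w('w7',269,171,19);b=px2w('w7',380,171,19);m=(a+b)/2
s,Rm=show()
print(np.linalg.norm(a-b),Rm.T@(m-s['position']))
u=np.load('pics/w7.npz');print('y-dir',Rm[:,1].round(3))
# box frame target: lane b (box 0,-150)
c=np.array([569.2,-6.3,0]);th=np.radians(4.2);X=np.array([np.cos(th),np.sin(th),0]);Y=np.array([-np.sin(th),np.cos(th),0])
for y in(-155,-20,155): print(y,(c+y*Y).round(1))
"
```

```text
t12.80 pos [ 444.  -318.7   37. ] jawyaw 100.90 down [ 0.001 -0.    -1.   ] F [-0.7  2.6  6.2] w 23.0 j [-0.33  0.47 -0.42 -0.   -0.68 -1.05]
43.891912694709504 [17.89706032 53.66495975  0.61990246]
y-dir [-0.982 -0.189 -0.001]
-155 [ 580.6 -160.9    0. ]
-20 [570.7 -26.2   0. ]
155 [557.8 148.3   0. ]
```

apply_moves(targets="-30 0 0 0 1;-70 0 0 0 1;-110 0 0 0 1;-150 0 0 0 1;-165 0 0 0 1;-165 0 0 0 1;-165 0 0 0 1")

```text
clock: 13.38
position: [443.3, -318.4, 200.8]
ee_rot: [0.545, -0.45, -0.545, -0.451]
contact_force: [-0.4, -0.0, -2.6]
gripper_width: 23.1
```

```bash
python3 -c "
from h import *
plan([582.7,-162,196],94.2)"
```

```text
t13.38 pos [ 443.3 -318.4  200.8] jawyaw 100.85 down [ 0.001  0.001 -1.   ] F [-0.4 -0.  -2.6] w 23.1 j [-0.33  0.28 -0.23 -0.   -1.06 -1.05]
shift [   5.  -166.3  127.4] spin 6.7 rows>=5.0
```

apply_moves(targets="0 -33 25 1 1;0 -66 50 2 1;0 -99 75 4 1;0 -132 100 6 1;0 -166 127 6.7 1;0 -166 127 6.7 1;0 -166 127 6.7 1;0 -166 127 6.7 1;0 -166 127 6.7 1")

```text
clock: 14.13
position: [581.2, -163.3, 199.0]
ee_rot: [-0.517, 0.483, 0.519, 0.481]
contact_force: [-0.5, 0.2, -3.1]
gripper_width: 23.0
```

```bash
python3 -c "
from h import *
plan([582.7,-162,196],94.2);snap('wrist','w8');snap('scene','s8');crop('s8',220,120,460,320,3.2,'s8c')"
```

```text
t14.13 pos [ 581.2 -163.3  199. ] jawyaw 94.12 down [-0.004  0.    -1.   ] F [-0.5  0.2 -3.1] w 23.0 j [-0.01  0.37 -0.09 -0.   -1.11 -1.49]
shift [ 3.  -1.6  1.2] spin -0.1 rows>=0.1
```

View pics/w8.png

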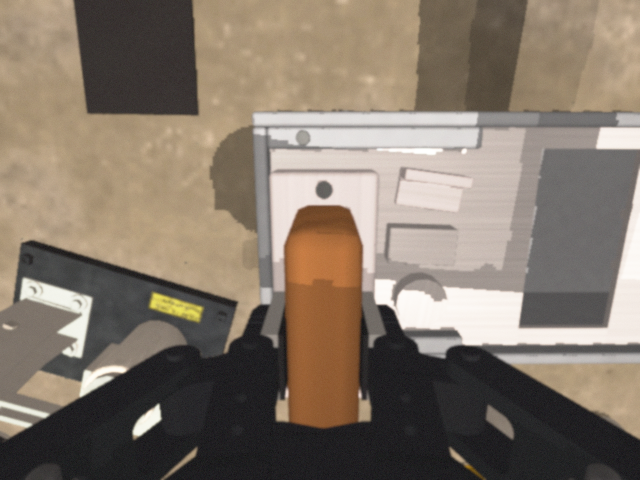

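View pics/s8c.png

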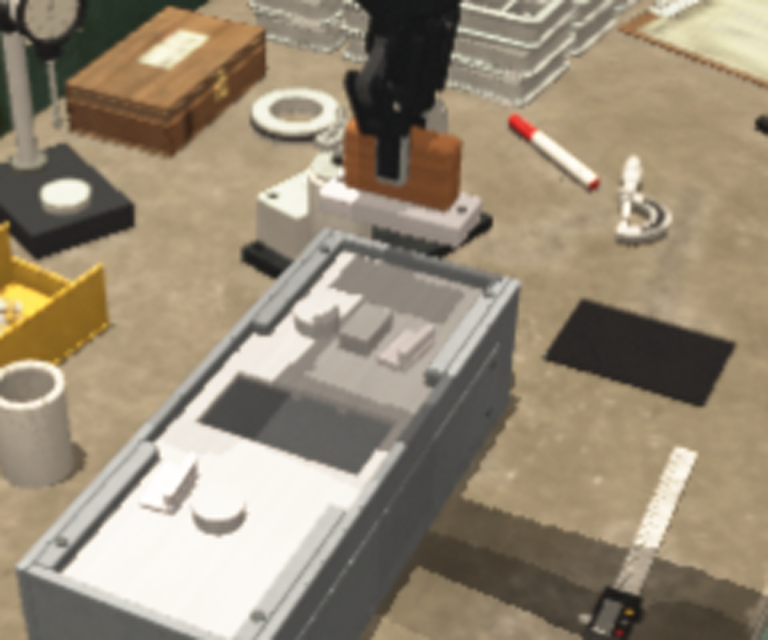

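```bash
python3 -c "
from h import *
a=px2w('w8',544,149,100);b=px2w('w8',519,326,100);d=px2w('w8',606,328,100)
th=np.radians(4.2);X=np.array([np.cos(th),np.sin(th),0]);Y=np.array([-np.sin(th),np.cos(th),0])
print(a,b,d,np.linalg.norm(a-b),np.linalg.norm(b-d))
print('c',(a+58*X+30*Y),(b-58*X+30*Y),(d-58*X-30*Y)); print(np.degrees(np.arctan2(*(b-a)[1::-1])))
s,Rm=show()
e=px2w('w8',323,171,s['position'][2]-34+16); print('sole end',e,'centre',e+52*X)
for u,v in((290,150),(470,151)): print(px2w('w8',u,v,112), (px2w('w8',u,v,112)-np.array([569.5,-5.5,0]))@X)
"
```

```text
[512.  -37.6 100. ] [626.  -29.8 100. ] [623.4  28.9 100. ] 114.2665305327855 58.75755270601389
c [567.64709377  -3.43275025 100.        ] [565.95861441  -4.12838112 100.        ] [567.75290623  -5.26724975 100.        ]
3.914137218612427
t14.23 pos [ 581.5 -163.7  200.2] jawyaw 94.08 down [-0.002  0.    -1.   ] F [ 0.4  1.1 -1.8] w 23.1 j [-0.01  0.37 -0.09 -0.   -1.11 -1.49]
sole end [ 527.5 -167.3  182.2] centre [ 579.36035282 -163.49161375  182.2       ]
[ 523. -186.  112.] -59.59461777247482
[516.3 -85.5 112. ] -58.91618595855175
```

apply_moves(targets="20 0 2 0 1;40 0 2 0 1;52 0 2 0 1;58 0 2 0 1;58 0 2 0 1;58 0 2 0 1")

```text
clock: 14.73
position: [582.6, -161.4, 143.4]
ee_rot: [0.518, -0.482, -0.518, -0.482]
contact_force: [-0.7, 0.6, -1.5]
gripper_width: 23.3
```

```bash
python3 -c "
from h import *
show();snap('wrist','w9');snap('scene','s9');crop('s9',220,120,460,320,3.2,'s9c')"
```

```text
t14.73 pos [ 582.6 -161.4  143.4] jawyaw 94.15 down [ 0.001 -0.    -1.   ] F [-0.7  0.6 -1.5] w 23.3 j [-0.    0.42 -0.17  0.   -0.98 -1.5 ]
```

View pics/w9.png

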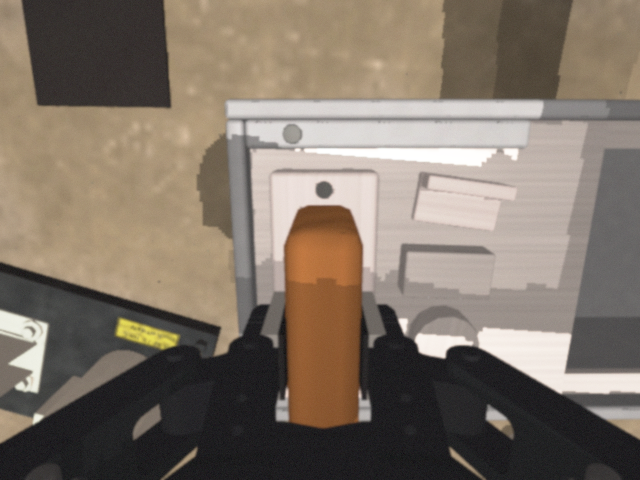

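View pics/s9c.png

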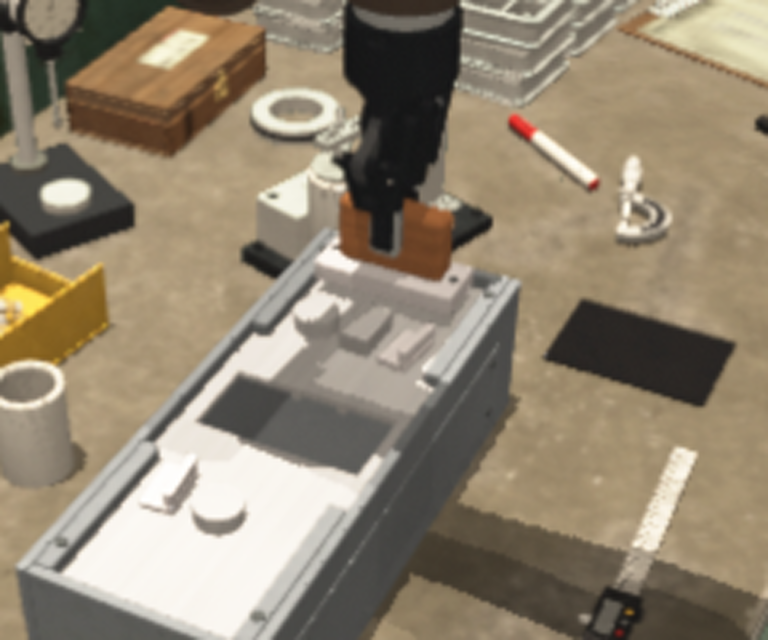

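```bash
python3 -c "
from h import *
print(px2w('w9',323,170,125.4),px2w('w9',323,147.5,112)); print(px2w('w9',323,150,100))"
```

```text
[ 528.7 -165.4  125.4] [ 520.5 -166.   112. ]
[ 521.9 -165.9  100. ]
```

apply_moves(targets="3 1.5 0 0 1;6 1.5 0 0 1;8 1.5 0 0 1;9 1.5 0 0 1;9 1.5 0 0 1;9 1.5 0 0 1")

```text
clock: 15.33
position: [581.0, -160.8, 134.1]
ee_rot: [0.518, -0.481, -0.518, -0.481]
contact_force: [-1.3, 0.9, 0.4]
gripper_width: 23.7
```

```bash
python3 -c "
from h import *
show()"
```

```text
t15.33 pos [ 581.  -160.8  134.1] jawyaw 94.20 down [-0. -0. -1.] F [-1.3  0.9  0.4] w 23.7 j [-0.    0.43 -0.18  0.   -0.96 -1.5 ]
```

apply_moves(targets="0.5 0 7 0 1;0.5 0 14 0 1;0.5 0 21 0 1;0.5 0 28 0 1;0.5 0 35 0 1;0.5 0 42 0 1;0.5 0 49 0 1;0.5 0 56 0 1;0.5 0 63 0 1;0.5 0 70 0 1")

```text
clock: 16.17
position: [576.3, -90.6, 133.9]
ee_rot: [0.518, -0.481, -0.518, -0.481]
contact_force: [0.3, -6.0, 3.7]
gripper_width: 22.9
```

```bash
python3 -c "
from h import *
show();snap('wrist','w10')"
```

```text
t16.17 pos [576.3 -90.6 133.9] jawyaw 94.21 down [ 0.001 -0.001 -1.   ] F [ 0.3 -6.   3.7] w 22.9 j [ 0.12  0.4  -0.23  0.   -0.94 -1.62]
```

View pics/w10.png

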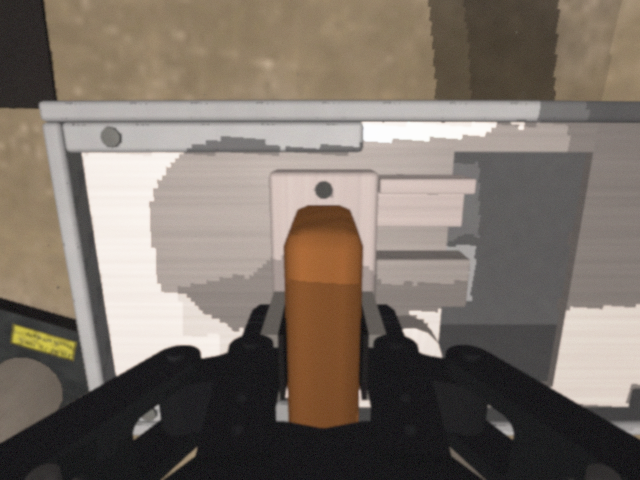

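The angle and block sit flush against the sole (about x=377), with the round chip at (415,340) behind the finger. I'll keep sweeping.

apply_moves(targets="0 0 6 0 1;0 0 12 0 1;0 0 18 0 1;0 0 24 0 1;0 0 30 0 1;0 0 36 0 1;0 0 42 0 1;0 0 48 0 1;0 0 54 0 1;0 0 60 0 1")

```text
clock: 17.05
position: [571.8, -31.0, 133.9]
ee_rot: [0.518, -0.481, -0.518, -0.481]
contact_force: [0.3, -5.9, 5.0]
gripper_width: 23.4
```

apply_moves(targets="0 0 4 0 1;0 0 8 0 1;0 0 8 0 1;0 0 8 0 1")

```text
clock: 17.38
position: [571.1, -22.4, 133.9]
ee_rot: [0.518, -0.481, -0.518, -0.482]
contact_force: [-0.6, -2.4, 6.9]
gripper_width: 23.4
```

```bash
python3 -c "
from h import *
show();snap('wrist','w11');snap('scene','s11');crop('s11',220,120,460,320,3.2,'s11c')"
```

```text
t17.38 pos [571.1 -22.4 133.9] jawyaw 94.22 down [ 0.001  0.    -1.   ] F [-0.6 -2.4  6.9] w 23.4 j [ 0.24  0.38 -0.26 -0.   -0.93 -1.74]
```

View pics/w11.png

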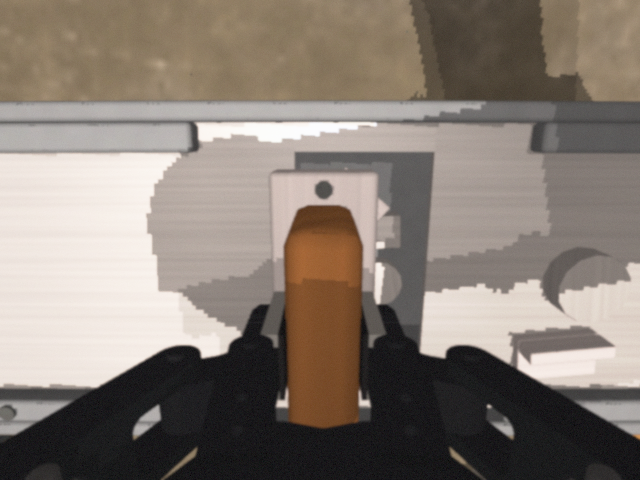

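View pics/s11c.png

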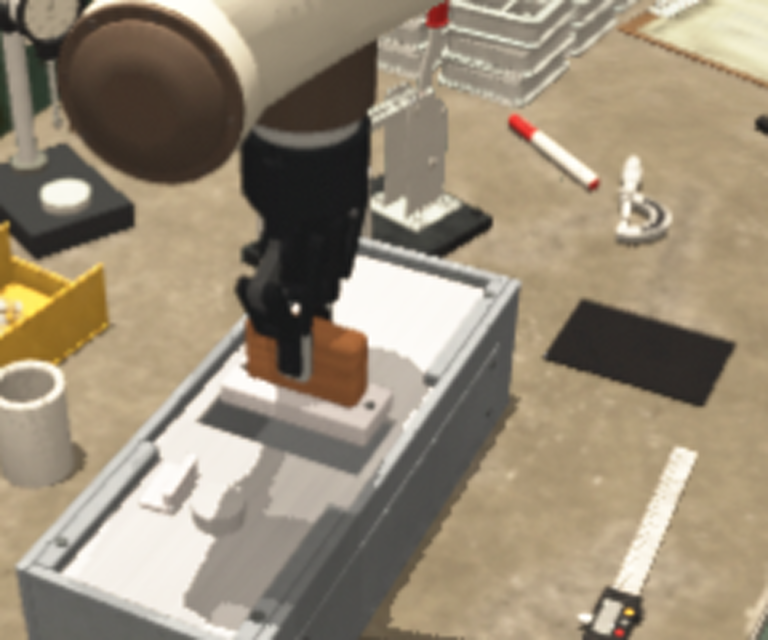

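apply_moves(targets="-30 0 0 0 1;-60 0 0 0 1;-60 0 40 0 1;-60 0 80 0 1;-60 0 120 0 1;-60 0 160 0 1;-60 0 173 0 1;-60 0 173 0 1;-60 0 173 0 1;-60 0 173 0 1")

```text
clock: 18.32
position: [557.3, 149.1, 192.0]
ee_rot: [-0.517, 0.482, 0.519, 0.481]
contact_force: [-0.1, -0.1, -3.0]
gripper_width: 23.1
```

```bash
python3 -c "
from h import *
show();snap('wrist','w12')"
```

```text
t18.32 pos [557.3 149.1 192. ] jawyaw 94.16 down [-0.003 -0.    -1.   ] F [-0.1 -0.1 -3. ] w 23.1 j [ 0.54  0.34 -0.17 -0.   -1.07 -2.04]
```

View pics/w12.png

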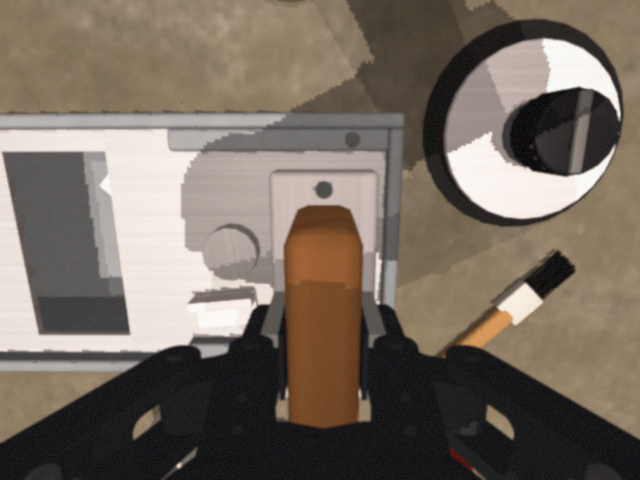

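```bash
python3 -c "
from h import *
print(px2w('w12',378,200,174),px2w('w12',386,200,112),'chipback',px2w('w12',259,250,114),px2w('w12',257,300,106),'front',px2w('w12',270,200,174))
print('end x',px2w('w12',323,170,174),'rail',px2w('w12',323,149,112))"
```

```text
[513.6 168.1 174. ] [522.2 181.8 112. ] chipback [555.9 112.2 114. ] [590.2 110.8 106. ] front [516.8 124.6 174. ]
end x [503.3 145.1 174. ] rail [497.1 144.7 112. ]
```

apply_moves(targets="20 0 0 0 1;40 0 0 0 1;48 0 0 0 1;53 0 0 0 1;56 0 0 0 1;58 0 0 0 1;58 0 0 0 1;58 0 0 0 1")

```text
clock: 19.03
position: [558.8, 149.5, 136.1]
ee_rot: [0.518, -0.481, -0.518, -0.482]
contact_force: [-0.1, -0.2, -1.8]
gripper_width: 23.2
```

```bash
python3 -c "
from h import *
show();snap('wrist','w13')"
```

```text
t19.03 pos [558.8 149.5 136.1] jawyaw 94.19 down [ 0.001  0.001 -1.   ] F [-0.1 -0.2 -1.8] w 23.2 j [ 0.54  0.39 -0.24  0.   -0.94 -2.04]
```

View pics/w13.png

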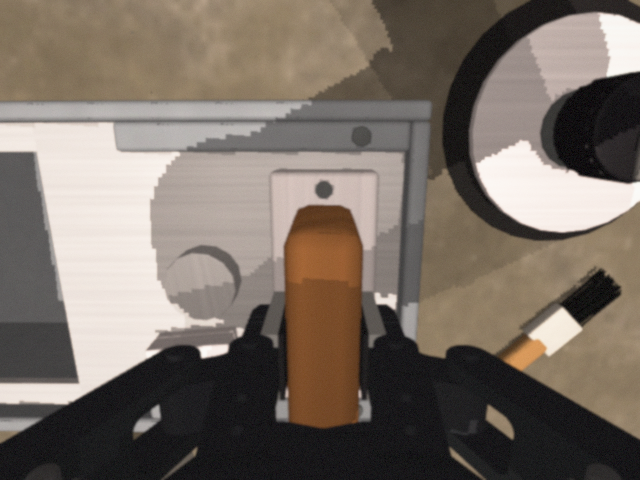

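apply_moves(targets="1.5 0 0 0 1;2.5 0 0 0 1;2.5 0 -7 0 1;2.5 0 -14 0 1;2.5 0 -21 0 1;2.5 0 -28 0 1;2.5 0 -35 0 1;2.5 0 -42 0 1;2.5 0 -49 0 1;2.5 0 -56 0 1")

```text
clock: 19.92
position: [563.7, 93.7, 134.0]
ee_rot: [0.518, -0.48, -0.518, -0.483]
contact_force: [1.1, 1.8, 3.3]
gripper_width: 23.2
```

```bash
python3 -c "
from h import *
show();snap('wrist','w14')"
```

```text
t19.92 pos [563.7  93.7 134. ] jawyaw 94.20 down [ 0.004  0.002 -1.   ] F [1.1 1.8 3.3] w 23.2 j [ 0.45  0.38 -0.26 -0.   -0.92 -1.95]
```

View pics/w14.png

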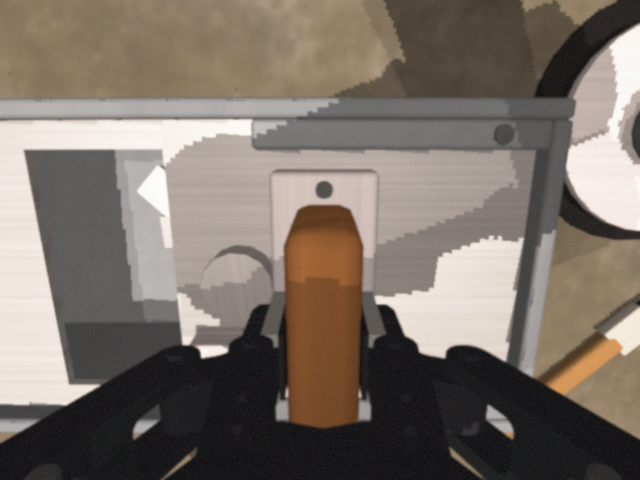

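apply_moves(targets="0 0 -6 0 1;0 0 -12 0 1;0 0 -18 0 1;0 0 -24 0 1;0 0 -30 0 1;0 0 -36 0 1;0 0 -42 0 1;0 0 -48 0 1;0 0 -54 0 1;0 0 -60 0 1")

```text
clock: 20.8
position: [567.8, 34.0, 133.9]
ee_rot: [0.518, -0.48, -0.518, -0.483]
contact_force: [-4.7, 12.7, 14.4]
gripper_width: 23.4
```

apply_moves(targets="0 0 -5 0 1;0 0 -10 0 1;0 0 -15 0 1;0 0 -19 0 1;0 0 -19 0 1;0 0 -19 0 1")

```text
clock: 21.3
position: [569.0, 14.3, 133.8]
ee_rot: [0.518, -0.481, -0.517, -0.482]
contact_force: [0.1, 3.5, 4.9]
gripper_width: 22.7
```

```bash
python3 -c "
from h import *
show();snap('wrist','w15')"
```

```text
t21.30 pos [569.   14.3 133.8] jawyaw 94.17 down [ 0.002  0.    -1.   ] F [0.1 3.5 4.9] w 22.7 j [ 0.31  0.38 -0.27  0.   -0.92 -1.81]
```

View pics/w15.png

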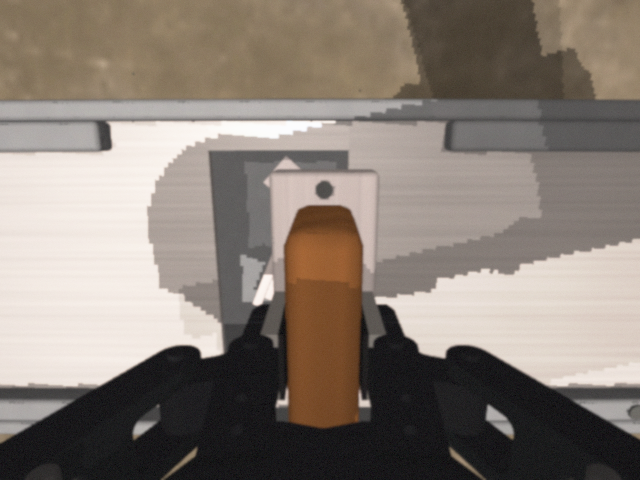

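apply_moves(targets="-30 0 0 0 1;-65 0 0 0 1;-65 0 0 0 1;-65 0 0 0 1")

```text
clock: 21.68
position: [568.0, 13.9, 198.6]
ee_rot: [0.518, -0.481, -0.517, -0.482]
contact_force: [-0.7, -0.2, -2.9]
gripper_width: 23.2
```

```bash
python3 -c "
from h import *
plan([444,-319,196],94.2);snap('wrist','w16');snap('scene','s16');crop('s16',220,120,460,320,3.2,'s16c')"
```

```text
t21.68 pos [568.   13.9 198.6] jawyaw 94.13 down [ 0.001  0.    -1.   ] F [-0.7 -0.2 -2.9] w 23.2 j [ 0.31  0.31 -0.18  0.   -1.07 -1.81]
shift [   2.4  147.7 -323.1] spin -0.1 rows>=8.5
```

View pics/w16.png

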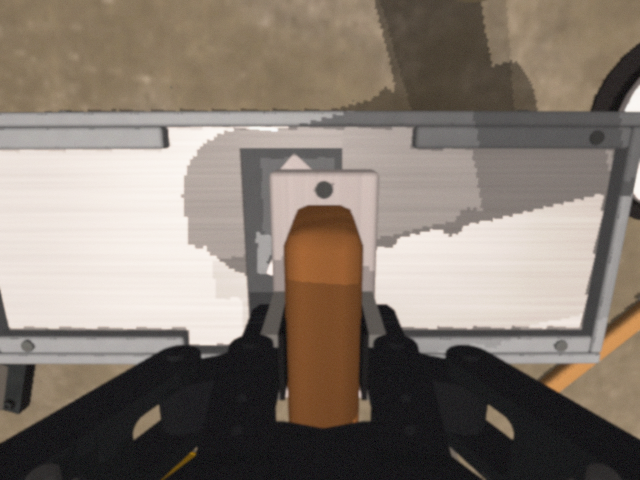

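View pics/s16c.png

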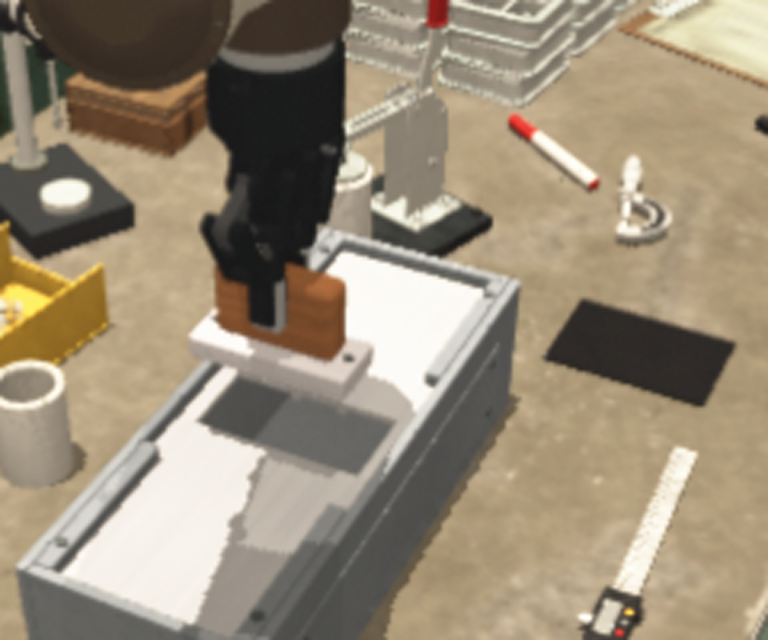

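apply_moves(targets="0 17 -37 0 1;0 34 -74 0 1;0 51 -111 0 1;0 68 -148 0 1;0 85 -185 0 1;0 102 -222 0 1;0 119 -259 0 1;0 136 -296 0 1;0 148 -323 0 1;0 148 -323 0 1")

```text
clock: 22.62
position: [440.4, -321.9, 195.2]
ee_rot: [-0.515, 0.484, 0.518, 0.482]
contact_force: [0.6, 0.6, -2.9]
gripper_width: 22.7
```

apply_moves(targets="0 0 0 0 1;0 0 0 0 1")

```text
clock: 22.78
position: [443.0, -317.9, 196.0]
ee_rot: [-0.516, 0.482, 0.519, 0.481]
contact_force: [0.3, 0.4, -2.4]
gripper_width: 23.3
```

```bash
python3 -c "
from h import *
plan([446,-319,45],94.2);snap('wrist','w17');snap('top','t17');crop('t17',210,180,430,290,3.6,'t17c')"
```

```text
t22.78 pos [ 443.  -317.9  196. ] jawyaw 94.13 down [-0.004  0.002 -1.   ] F [ 0.3  0.4 -2.4] w 23.3 j [-0.33  0.28 -0.24 -0.   -1.05 -1.17]
shift [151.   -3.5  -1.6] spin -0.1 rows>=3.6
```

View pics/w17.png

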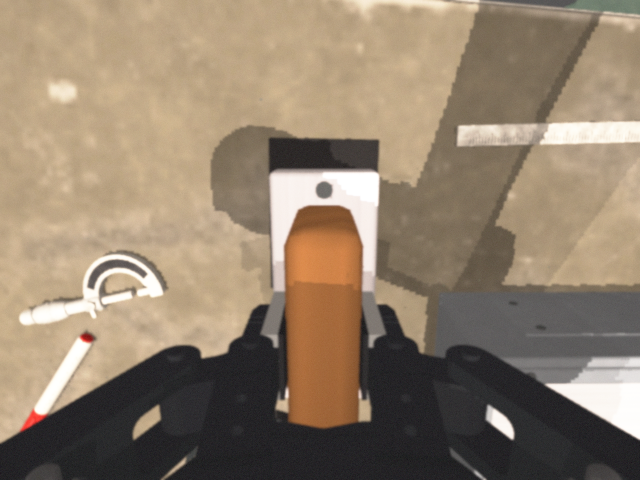

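View pics/t17c.png

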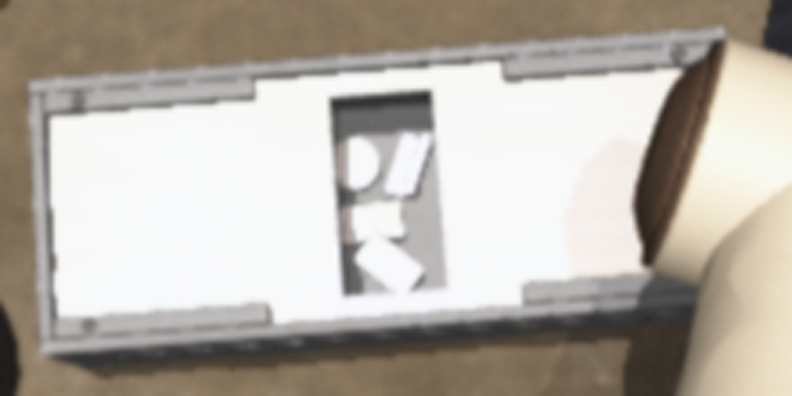

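The plate is clear, and the chips show through the hole at about (315,225) in the top view. The scraper is over its mat, so I'll set it down.

apply_moves(targets="40 -2 -1 0 1;80 -2 -1 0 1;120 -2 -1 0 1;140 -2 -1 0 1;147 -2 -1 0 1;151 -2 -1 0 1;154 -2 -1 0 1;156 -2 -1 0 1;156 -2 -1 0 1;156 -2 -1 0 1")

```text
clock: 23.72
position: [447.1, -319.3, 43.2]
ee_rot: [0.519, -0.481, -0.517, -0.482]
contact_force: [-0.1, 0.5, -2.2]
gripper_width: 23.3
```

```bash
python3 -c "
from h import *
show()"
```

```text
t23.72 pos [ 447.1 -319.3   43.2] jawyaw 94.21 down [ 0.003 -0.001 -1.   ] F [-0.1  0.5 -2.2] w 23.3 j [-0.32  0.47 -0.41  0.   -0.69 -1.17]
```

apply_moves(targets="2 0 0 0 1;4 0 0 0 1;5 0 0 0 1;6 0 0 0 1;6.5 0 0 0 1;6.5 0 0 0 1;6.5 0 0 0 1")

```text
clock: 24.3
position: [446.2, -319.1, 36.9]
ee_rot: [0.518, -0.481, -0.518, -0.481]
contact_force: [-3.2, 1.9, 9.1]
gripper_width: 23.2
```

apply_moves(targets="-1 0 0 0 -1;-1 0 0 0 -1;-1 0 0 0 -1;-1 0 0 0 -1;-1 0 0 0 -1;-20 0 0 0 -1;-60 0 0 0 -1;-100 0 0 0 -1;-140 0 0 0 -1;-170 0 0 0 -1")

```text
clock: 25.13
position: [446.9, -319.6, 208.9]
ee_rot: [0.519, -0.481, -0.517, -0.482]
contact_force: [1.5, -0.4, -0.1]
gripper_width: 85.0
```

```bash
python3 -c "
from h import *
plan([477,301,200],4.5);snap('wrist','w18')"
```

```text
t25.13 pos [ 446.9 -319.6  208.9] jawyaw 94.22 down [ 0.003 -0.002 -1.   ] F [ 1.5 -0.4 -0.1] w 85.0 j [-0.33  0.27 -0.22  0.   -1.08 -1.17]
shift [  7.8 -75.6 616.7] spin 89.7 rows>=14.9
```

View pics/w18.png

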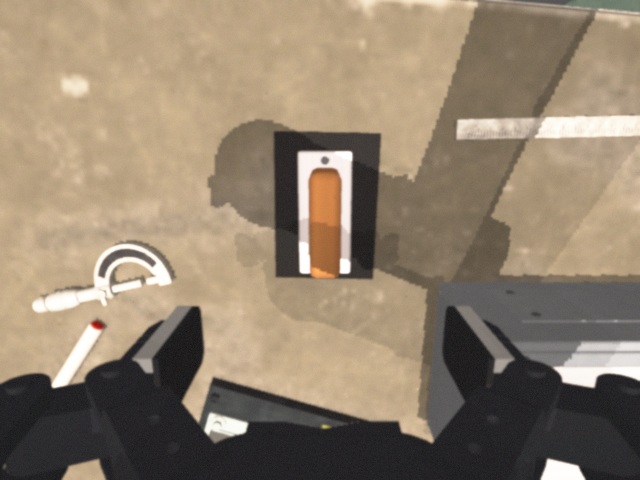

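apply_moves(targets="0 -38 308 -60 -1;0 -38 308 -60 -1;0 -38 308 -60 -1;0 -38 308 -60 -1;0 -38 308 -60 -1;0 -38 308 -60 -1;0 -38 308 -60 -1;0 -38 308 -60 -1;0 -38 308 -60 -1;0 -38 308 -60 -1")

```text
clock: 26.02
position: [461.5, -7.8, 205.0]
ee_rot: [-0.689, 0.157, 0.69, 0.157]
contact_force: [-0.6, 0.1, -0.4]
gripper_width: 85.6
```

```bash
python3 -c "
from h import *
plan([477,301,200],4.5)"
```

```text
t26.02 pos [461.5  -7.8 205. ] jawyaw 154.39 down [-0. -0. -1.] F [-0.6  0.1 -0.4] w 85.6 j [ 0.34  0.13 -0.42 -0.   -1.03 -0.78]
shift [   5.  -285.1  119.5] spin -30.1 rows>=7.4
```

apply_moves(targets="0 -285 119.5 -30 -1;0 -285 119.5 -30 -1;0 -285 119.5 -30 -1;0 -285 119.5 -30 -1;0 -285 119.5 -30 -1;0 -285 119.5 -30 -1;0 -285 119.5 -30 -1;0 -285 119.5 -30 -1;0 -285 119.5 -30 -1;0 -285 119.5 -30 -1")

```text
clock: 26.85
position: [478.1, 299.3, 204.4]
ee_rot: [-0.706, -0.025, 0.707, -0.026]
contact_force: [-0.5, -1.3, -0.2]
gripper_width: 85.5
```

```bash
python3 -c "
from h import *
plan([477.5,301,42],4.5);snap('wrist','w19');snap('top','t19');crop('t19',210,180,490,340,2.8,'t19c')"
```

```text
t26.85 pos [478.1 299.3 204.4] jawyaw -175.85 down [-0.001 -0.001 -1.   ] F [-0.5 -1.3 -0.2] w 85.5 j [ 0.85  0.3  -0.18 -0.   -1.09 -0.77]
shift [162.4  -1.9   0.2] spin -0.3 rows>=3.9
```

View pics/w19.png

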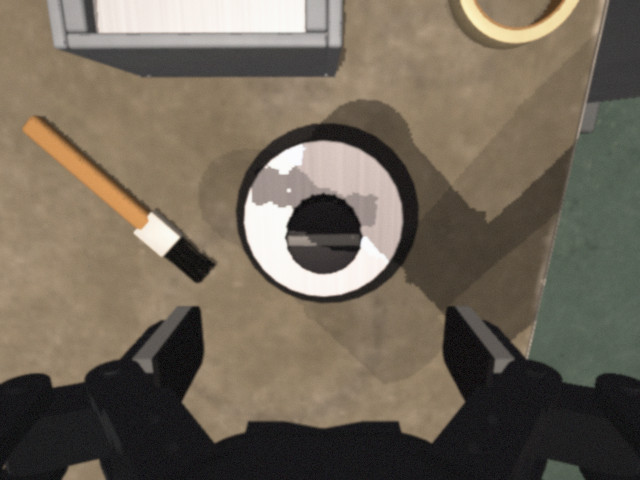

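View pics/t19c.png

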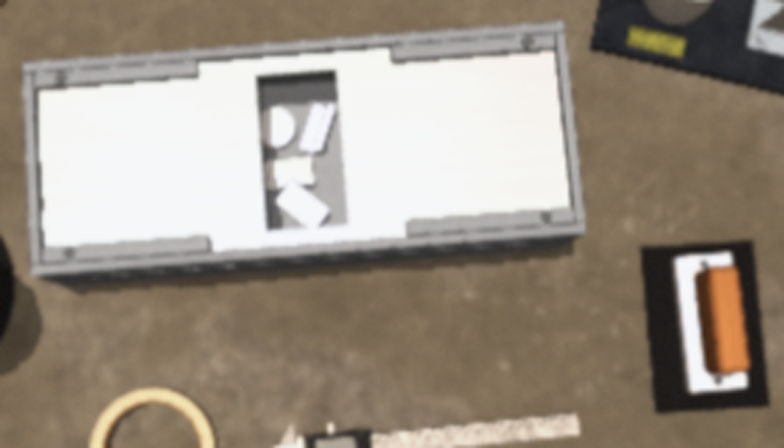

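```bash
python3 -c "
from h import *
crop('t19',280,190,350,275,8,'t19d')
m=[px2w('t19',210+u/2.8,180+v/2.8,100) for u,v in((257,75),(336,71),(347,226),(268,232))];print(m,np.mean(m,0))"
```

```text
[array([624.7,  26. , 100. ]), array([627.5, -32. , 100. ]), array([513.2, -39.3, 100. ]), array([509. ,  17.5, 100. ])] [568.6   -6.95 100.  ]
```

View pics/t19d.png

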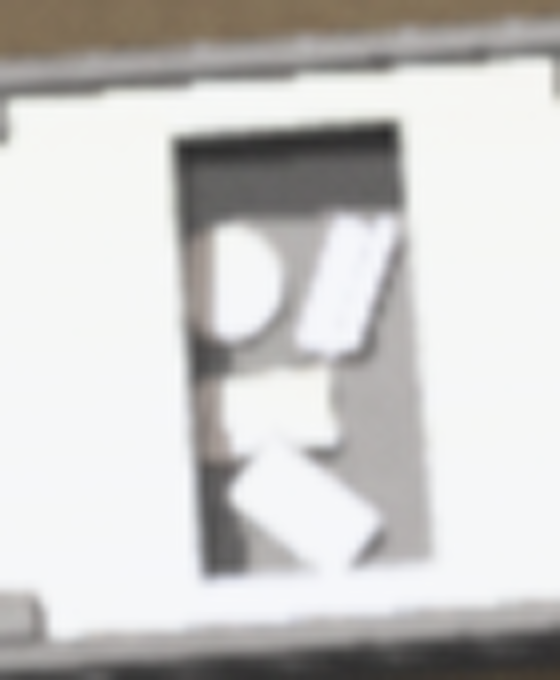

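apply_moves(targets="40 -2 0 0 -1;80 -2 0 0 -1;120 -2 0 0 -1;150 -2 0 0 -1;163 -2 0 0 -1;163 -2 0 0 -1;163 -2 0 0 1;163 -2 0 0 1;163 -2 0 0 1;163 -2 0 0 1")

```text
clock: 27.78
position: [478.9, 302.0, 44.7]
ee_rot: [0.708, 0.027, -0.706, 0.025]
contact_force: [0.0, -0.8, 5.0]
gripper_width: 52.6
```

apply_moves(targets="0 0 0 0 1;0 0 0 0 1;0 0 0 0 1;0 0 0 0 1;0 0 0 0 1")

```text
clock: 28.2
position: [478.9, 302.0, 44.7]
ee_rot: [0.708, 0.027, -0.706, 0.025]
contact_force: [-0.5, -1.7, 6.3]
gripper_width: 52.4
```

apply_moves(targets="-30 0 0 0 1;-70 0 0 0 1;-110 0 0 0 1;-150 0 0 0 1;-180 0 0 0 1;-180 0 0 0 1;-180 0 0 0 1")

```text
clock: 28.78
position: [478.1, 301.9, 224.4]
ee_rot: [0.708, 0.027, -0.706, 0.024]
contact_force: [-0.1, 0.5, -4.2]
gripper_width: 52.8
```

```bash
python3 -c "
from h import *
plan([568.5,-5.5,224],4.2);snap('wrist','w20')"
```

```text
t28.78 pos [478.1 301.9 224.4] jawyaw -175.84 down [ 0.003  0.004 -1.   ] F [-0.1  0.5 -4.2] w 52.8 j [ 0.85  0.29 -0.15 -0.   -1.12 -0.78]
shift [ -0.7 313.2 -67.9] spin -0.0 rows>=7.7
```

View pics/w20.png

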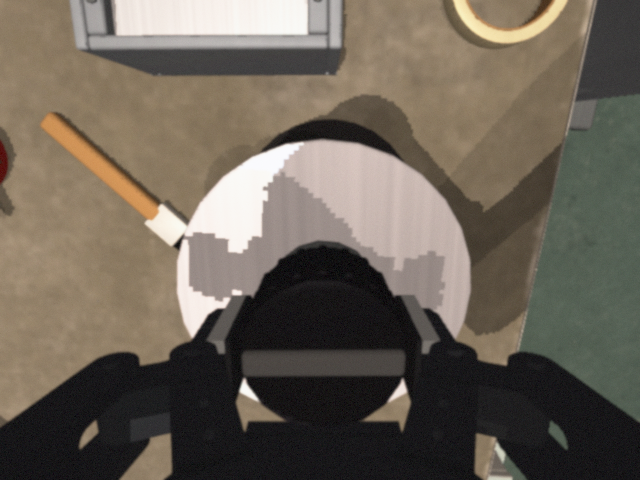

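apply_moves(targets="0 40 -9 0 1;0 80 -18 0 1;0 120 -26 0 1;0 160 -35 0 1;0 200 -44 0 1;0 240 -52 0 1;0 280 -61 0 1;0 313 -68 0 1;0 313 -68 0 1;0 313 -68 0 1")

```text
clock: 29.67
position: [567.3, -7.7, 219.1]
ee_rot: [-0.705, -0.024, 0.709, -0.024]
contact_force: [-0.4, 0.0, -3.6]
gripper_width: 52.7
```

apply_moves(targets="30 0 0 0 1;60 0 0 0 1;78 0 0 0 1;80 0 0 0 1;80 0 0 0 1")

```text
clock: 30.08
position: [567.3, -5.0, 140.4]
ee_rot: [-0.705, -0.026, 0.708, -0.027]
contact_force: [-0.3, 0.4, -3.1]
gripper_width: 52.6
```

```bash
python3 -c "
from h import *
plan([569.5,-5.5,130],4.2);snap('wrist','w21')"
```

```text
t30.08 pos [567.3  -5.  140.4] jawyaw -175.73 down [-0.005 -0.001 -1.   ] F [-0.3  0.4 -3.1] w 52.6 j [ 0.28  0.37 -0.26 -0.   -0.94 -0.2 ]
shift [10.4  0.6 -2.2] spin 0.1 rows>=0.3
```

View pics/w21.png

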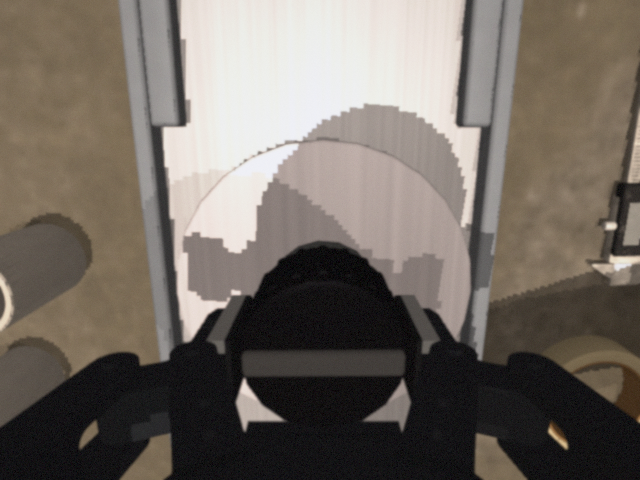

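```bash
python3 -c "
from h import *
crop('w21',110,180,530,340,1.9,'w21c')"
```

```text
(no output)
```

View pics/w21c.png

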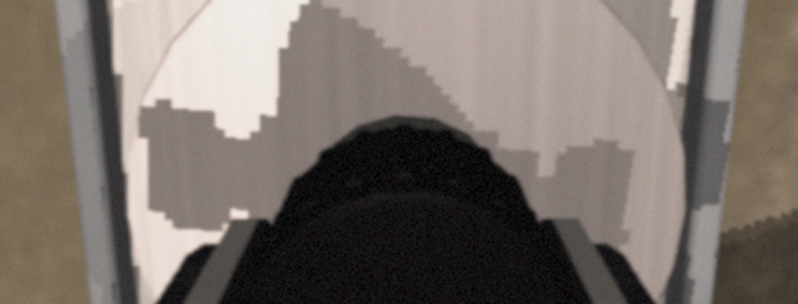

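apply_moves(targets="3 0.5 -2 0 1;6 0.5 -2 0 1;9 0.5 -2 0 1;11 0.5 -2 0 1;11 0.5 -2 0 1;11 0.5 -2 0 1")

```text
clock: 30.63
position: [571.0, -6.0, 131.9]
ee_rot: [0.707, 0.026, -0.706, 0.026]
contact_force: [-0.2, 0.7, -1.1]
gripper_width: 52.2
```

```bash
python3 -c "
from h import *
show()"
```

```text
t30.63 pos [571.   -6.  131.9] jawyaw -175.80 down [ 0.001  0.    -1.   ] F [-0.2  0.7 -1.1] w 52.2 j [ 0.27  0.38 -0.26  0.   -0.92 -0.2 ]
```

apply_moves(targets="3 0 0 0 1;6 0 0 0 1;9 0 0 0 1;12 0 0 0 1;13 0 0 0 1;13 0 0 0 1;13 0 0 0 1")

```text
clock: 31.22
position: [571.2, -6.0, 121.0]
ee_rot: [0.707, 0.026, -0.706, 0.026]
contact_force: [-5.0, 1.9, 12.8]
gripper_width: 52.5
```

```bash
python3 -c "
from h import *
show()"
```

```text
t31.22 pos [571.2  -6.  121. ] jawyaw -175.77 down [ 0.002 -0.    -1.   ] F [-5.   1.9 12.8] w 52.5 j [ 0.27  0.4  -0.28  0.   -0.9  -0.2 ]
```

apply_moves(targets="1 0 0 0 1;2 0 0 0 1;2.5 0 0 0 1;2.5 0 0 0 1;2.5 0 0 0 1")

```text
clock: 31.63
position: [571.2, -6.0, 119.1]
ee_rot: [0.707, 0.026, -0.706, 0.026]
contact_force: [-6.6, 2.7, 15.5]
gripper_width: 52.5
```

apply_moves(targets="1 0 0 0 1;1 0 0 -7 1;1 0 0 -14 1;1 0 0 -21 1;1 0 0 -28 1;1 0 0 -35 1;1 0 0 -42 1;1 0 0 -49 1;1 0 0 -56 1;1 0 0 -60 1")

```text
clock: 32.47
position: [573.4, -6.8, 119.0]
ee_rot: [0.6, 0.375, -0.596, 0.378]
contact_force: [-2.4, -1.8, 15.1]
gripper_width: 52.5
```

```bash
python3 -c "
from h import *
plan([571,-6,118],94.2)"
```

```text
t32.47 pos [573.4  -6.8 119. ] jawyaw -115.59 down [ 0.007 -0.001 -1.   ] F [-2.4 -1.8 15.1] w 52.5 j [ 0.27  0.4  -0.28  0.   -0.89  0.85]
shift [ 1.  -2.5  0.3] spin -29.8 rows>=4.2
```

apply_moves(targets="0 0 0 -7 1;0 0 0 -14 1;0 0 0 -21 1;0 0 0 -28 1;0 0 0 -30 1;0 0 0 -30 1;0 0 0 -30 1")

```text
clock: 33.05
position: [573.6, -6.7, 119.1]
ee_rot: [0.483, 0.516, -0.48, 0.52]
contact_force: [-2.7, -1.2, 16.1]
gripper_width: 52.3
```

```bash
python3 -c "
from h import *
show();snap('wrist','w22')"
```

```text
t33.05 pos [573.6  -6.7 119.1] jawyaw -85.76 down [ 0.008 -0.001 -1.   ] F [-2.7 -1.2 16.1] w 52.3 j [ 0.27  0.4  -0.28  0.   -0.89  1.37]
```

View pics/w22.png

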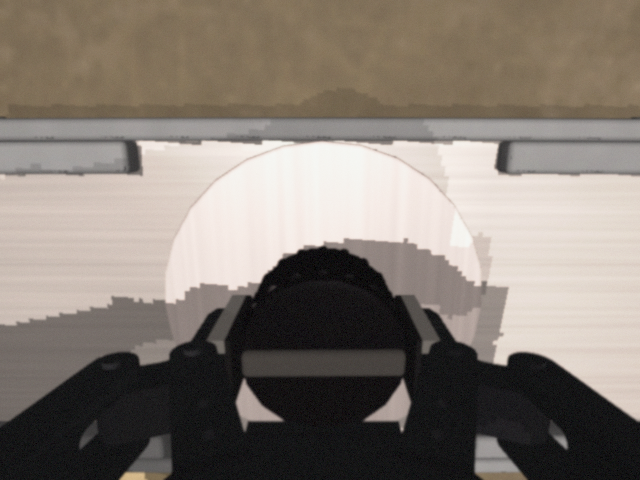

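apply_moves(targets="-3 0 0 0 1;-6 0 0 0 1;-9 0 0 0 1;-12 0 0 0 1;-14 0 0 0 1;-14 0 0 0 1;-14 0 0 0 1")

```text
clock: 33.68
position: [573.2, -6.6, 128.7]
ee_rot: [0.483, 0.517, -0.48, 0.519]
contact_force: [5.6, -4.1, -4.0]
gripper_width: 52.5
```

```bash
python3 -c "
from h import *
show()"
```

```text
t33.68 pos [573.2  -6.6 128.7] jawyaw -85.80 down [ 0.005 -0.    -1.   ] F [ 5.6 -4.1 -4. ] w 52.5 j [ 0.27  0.39 -0.27  0.   -0.91  1.37]
```

apply_moves(targets="-2 0 0 0 1;-4 0 0 0 1;-4 0 0 0 1;-4 0 0 0 1")

```text
clock: 34.02
position: [572.9, -6.6, 128.9]
ee_rot: [0.482, 0.517, -0.481, 0.519]
contact_force: [12.6, -5.4, -21.3]
gripper_width: 52.4
```

Pulling up moved the cap 0.2 mm against 21 N, so it is locked. I'll back off the pull and release.

apply_moves(targets="2 0 0 0 1;4 0 0 0 1;5 0 0 0 1;5 0 0 0 1;5 0 0 0 -1;5 0 0 0 -1;5 0 0 0 -1;5 0 0 0 -1;5 0 0 0 -1;5 0 0 0 -1")

```text
clock: 34.85
position: [570.5, -5.9, 127.8]
ee_rot: [0.481, 0.518, -0.481, 0.518]
contact_force: [0.9, -0.9, 0.1]
gripper_width: 84.7
```

apply_moves(targets="-20 0 0 0 -1;-60 0 0 0 -1;-100 0 0 0 -1;-130 0 0 0 -1;-130 0 0 0 -1;-130 0 0 0 -1")

```text
clock: 35.35
position: [571.4, -5.7, 260.1]
ee_rot: [0.483, 0.517, -0.48, 0.519]
contact_force: [-0.3, 0.1, -1.1]
gripper_width: 85.6
```

```bash
python3 -c "
from h import *
show();snap('wrist','w23')"
```

```text
t35.35 pos [571.4  -5.7 260.1] jawyaw -85.81 down [ 0.005  0.002 -1.   ] F [-0.3  0.1 -1.1] w 85.6 j [ 0.27  0.27 -0.08 -0.   -1.21  1.37]
```

View pics/w23.png

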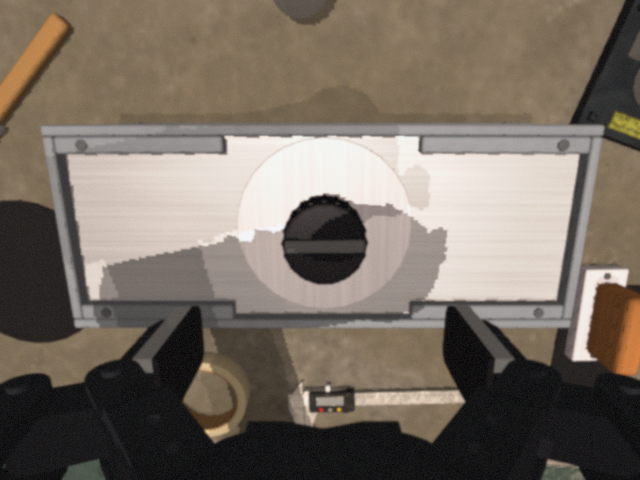

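apply_moves(targets="0 0 -200 0 -1;0 0 -200 0 -1;0 0 -200 0 -1;0 0 -200 0 -1;0 0 -200 0 -1;0 0 -200 0 -1;0 0 -200 0 -1")

```text
clock: 35.98
position: [554.9, 194.9, 255.3]
ee_rot: [0.479, 0.519, -0.482, 0.518]
contact_force: [0.2, -0.2, -0.3]
gripper_width: 85.6
```

```bash
python3 -c "
from h import *
show();snap('top','t24');crop('t24',210,180,490,340,2.8,'t24c');snap('scene','s24')"
```

```text
t35.98 pos [554.9 194.9 255.3] jawyaw -85.63 down [-0.004 -0.002 -1.   ] F [ 0.2 -0.2 -0.3] w 85.6 j [ 0.61  0.31 -0.04 -0.   -1.22  1.03]
```

View pics/t24c.png

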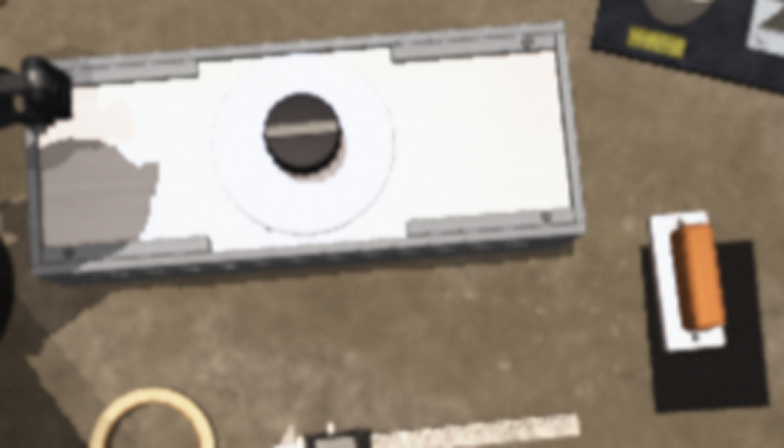

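View pics/s24.png

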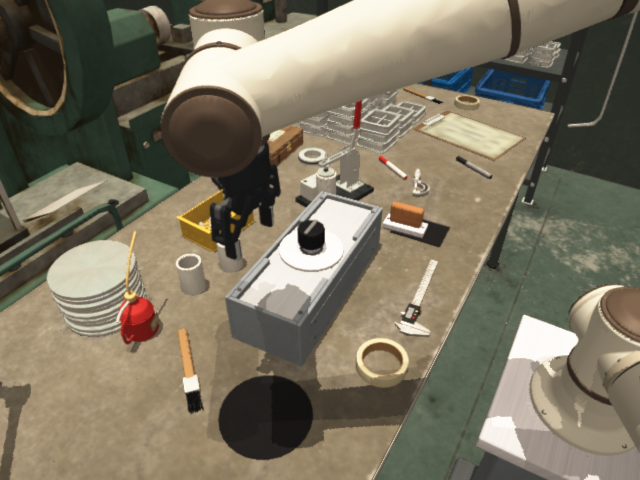

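The scraper has been knocked off centre on its mat and now sits at about crop (688,280). I'll measure it and re-seat it.

```bash
python3 -c "
from h import *
m=[px2w('t24',210+u/2.8,180+v/2.8,19) for u,v in((650,216),(707,211),(724,345),(667,351))];print(np.mean(m,0),m)
v=m[0]-m[3]+m[1]-m[2];yaw=np.degrees(np.arctan2(v[1],v[0]));print(yaw)
P=np.mean(m,0);plan([P[0],P[1],255],yaw+90)"
```

```text
[ 479.2  -303.65   19.  ] [array([ 529.5, -276.9,   19. ]), array([ 533.2, -321.7,   19. ]), array([ 429.2, -330.1,   19. ]), array([ 424.9, -285.9,   19. ])]
4.768187892376018
t36.08 pos [555.4 192.9 256.2] jawyaw -85.81 down [-0.003 -0.002 -1.   ] F [ 0.4  0.  -0.5] w 86.0 j [ 0.61  0.31 -0.04 -0.   -1.22  1.03]
shift [   2.3 -112.3  489.7] spin -0.6 rows>=12.0
```

apply_moves(targets="0 -56 245 0 -1;0 -56 245 0 -1;0 -56 245 0 -1;0 -56 245 0 -1;0 -56 245 0 -1;0 -56 245 0 -1;0 -56 245 0 -1;0 -112 490 -0.6 -1;0 -112 490 -0.6 -1;0 -112 490 -0.6 -1")

```text
clock: 36.92
position: [497.9, -180.9, 257.6]
ee_rot: [0.479, 0.52, -0.479, 0.52]
contact_force: [0.9, 0.1, 0.4]
gripper_width: 85.3
```

```bash
python3 -c "
from h import *
plan([478.5,-303.5,190],94.8)"
```

```text
t36.92 pos [ 497.9 -180.9  257.6] jawyaw -85.25 down [-0.  0. -1.] F [0.9 0.1 0.4] w 85.3 j [-0.04  0.2  -0.18 -0.   -1.19  1.7 ]
shift [ 67.6 -29.4 120.6] spin -0.1 rows>=3.4
```

apply_moves(targets="20 -10 40 0 -1;40 -20 80 0 -1;60 -29 120 0 -1;67 -29 121 0 -1;67 -29 121 0 -1;67 -29 121 0 -1;67 -29 121 0 -1")

```text
clock: 37.5
position: [480.7, -301.5, 191.5]
ee_rot: [0.479, 0.52, -0.479, 0.521]
contact_force: [0.3, -0.2, 0.3]
gripper_width: 85.4
```

```bash
python3 -c "
from h import *
snap('wrist','w25');plan([478.5,-303.5,37],94.8)"
```

```text
t37.55 pos [ 481.1 -301.1  191.9] jawyaw -85.15 down [ 0.002 -0.001 -1.   ] F [-0.   1.1  0.9] w 85.6 j [-0.27  0.32 -0.2   0.   -1.05  1.93]
shift [154.9  -3.    2.1] spin 0.0 rows>=3.7
```

View pics/w25.png

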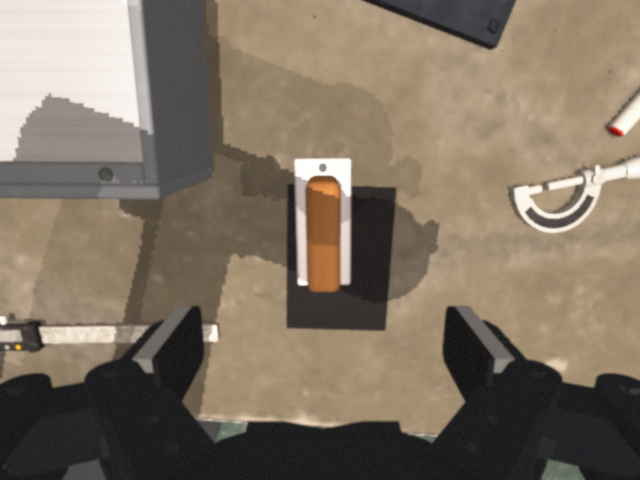

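apply_moves(targets="40 -1 1 0 -1;80 -1 1 0 -1;120 -1 1 0 -1;145 -1 1 0 -1;154 -1 1 0 -1;154 -1 1 0 -1;154 -1 1 0 1;154 -1 1 0 1;154 -1 1 0 1;154 -1 1 0 1")

```text
clock: 38.38
position: [480.7, -303.0, 38.7]
ee_rot: [0.479, 0.519, -0.478, 0.522]
contact_force: [0.2, 0.4, -0.2]
gripper_width: 38.8
```

apply_moves(targets="0 0 0 0 1;0 0 0 0 1;0 0 0 0 1;0 0 0 0 1;0 0 0 0 1;0 0 0 0 1")

```text
clock: 38.88
position: [480.1, -302.8, 38.0]
ee_rot: [0.479, 0.52, -0.478, 0.521]
contact_force: [-0.7, 2.2, 6.1]
gripper_width: 23.3
```

apply_moves(targets="-10 0 0 0 1;-20 0 0 0 1;-20 0 0 0 1;-20 0 0 0 1")

```text
clock: 39.22
position: [480.0, -302.8, 57.6]
ee_rot: [0.479, 0.52, -0.478, 0.521]
contact_force: [-0.1, 0.9, -2.4]
gripper_width: 22.8
```

```bash
python3 -c "
from h import *
snap('wrist','w26');plan([446,-319,60],94.2)"
```

```text
t39.27 pos [ 479.5 -302.6   57. ] jawyaw -85.23 down [ 0.  0. -1.] F [ 0.2  1.1 -1.7] w 23.0 j [-0.28  0.47 -0.35 -0.   -0.75  1.93]
shift [ -3.1 -34.7  13.5] spin 0.6 rows>=0.9
```

View pics/w26.png

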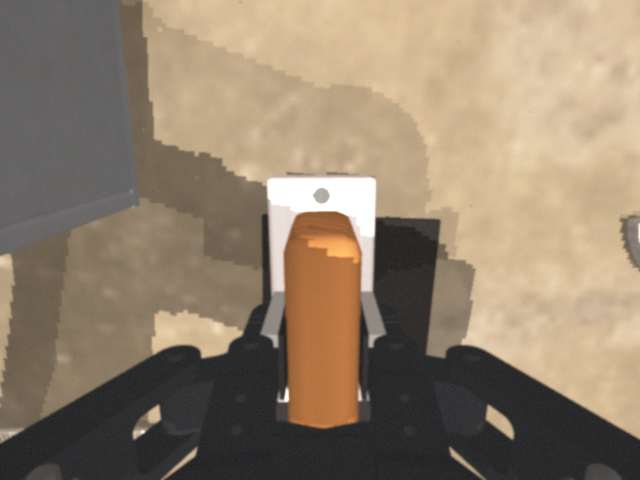

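apply_moves(targets="0 -17 7 0 1;0 -34 14 0.6 1;0 -34 14 0.6 1;0 -34 14 0.6 1;8 -34 14 0.6 1;14 -34 14 0.6 1;17 -34 14 0.6 1;19 -34 14 0.6 1;20 -34 14 0.6 1;20 -34 14 0.6 1")

```text
clock: 40.1
position: [446.2, -319.1, 38.1]
ee_rot: [0.481, 0.519, -0.482, 0.518]
contact_force: [-4.9, 3.1, 11.4]
gripper_width: 23.2
```

```bash
python3 -c "
from h import *
show()"
```

```text
t40.10 pos [ 446.2 -319.1   38.1] jawyaw -85.76 down [-0.002  0.    -1.   ] F [-4.9  3.1 11.4] w 23.2 j [-0.33  0.48 -0.41  0.   -0.69  1.97]
```

Contact on the mat, so I'll release and retreat.

apply_moves(targets="-1 0 0 0 -1;-1 0 0 0 -1;-1 0 0 0 -1;-1 0 0 0 -1;-1 0 0 0 -1;-20 0 0 0 -1;-60 0 0 0 -1;-100 0 0 0 -1;-140 0 0 0 -1;-180 0 0 0 -1")

```text
clock: 40.93
position: [446.5, -319.4, 218.6]
ee_rot: [0.481, 0.518, -0.481, 0.518]
contact_force: [0.8, -0.2, -1.2]
gripper_width: 85.2
```

apply_moves(targets="-30 0 -250 0 -1;-30 0 -250 0 -1;-30 0 -250 0 -1;-30 0 -250 0 -1;-30 0 -250 0 -1;-30 0 -250 0 -1;-30 0 -250 0 -1;-30 0 -250 0 -1;-30 0 -250 0 -1;-30 0 -250 0 -1")

```text
clock: 41.77
position: [428.5, -70.9, 246.5]
ee_rot: [0.482, 0.518, -0.482, 0.517]
contact_force: [0.1, 0.5, 0.6]
gripper_width: 85.2
```

```bash
python3 -c "
from h import *
show();snap('top','t27');snap('scene','s27');crop('s27',220,160,480,340,3,'s27c')"
```

```text
t41.77 pos [428.5 -70.9 246.5] jawyaw -85.89 down [-0.001 -0.    -1.   ] F [0.1 0.5 0.6] w 85.2 j [ 0.21  0.04 -0.4   0.   -1.13  1.43]
```

View pics/t27.png

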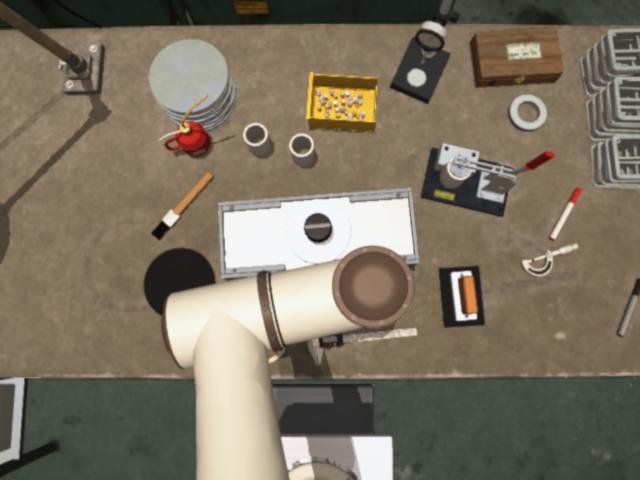

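View pics/s27c.png

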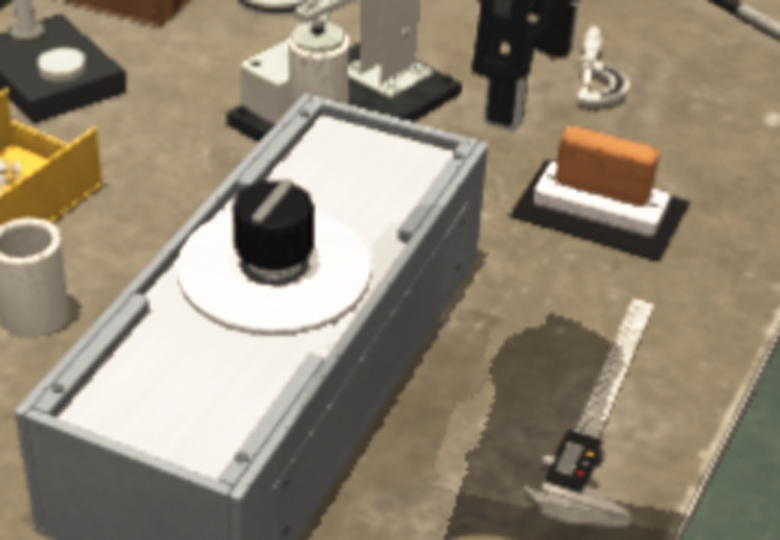

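apply_moves(targets="0 0 0 0 -1;0 0 0 0 -1;0 0 0 0 -1;0 0 0 0 -1")

```text
clock: 42.2
position: [428.6, -70.6, 246.7]
ee_rot: [0.482, 0.518, -0.482, 0.518]
contact_force: [-0.3, -0.0, 0.0]
gripper_width: 85.4
```

```bash
python3 -c "
from h import *
crop('t27',290,205,345,255,12,'t27c')
print(px2w('t27',317,227,160))
print(job.job_done())"
```

```text
[571.3  -6.5 160. ]
the job is handed in; nothing more can be done
None
```

View pics/t27c.png

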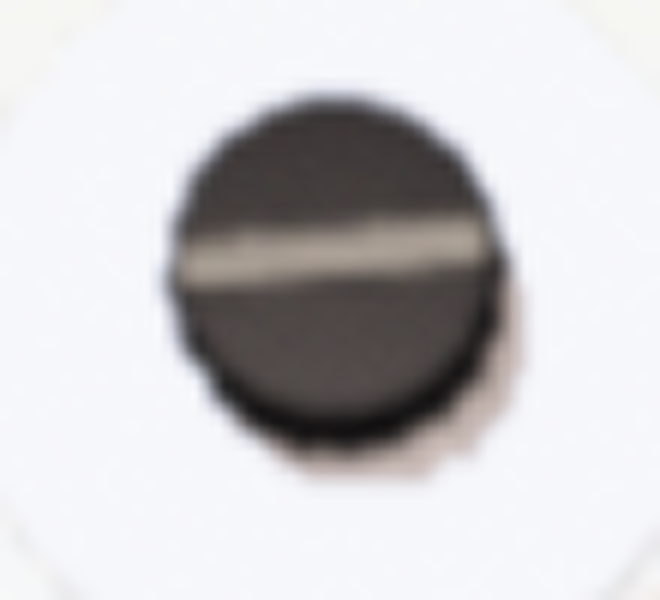

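The whole task is carried out and the job is handed in at about 42 s of the 192 s allowed. I released the cap and stood it on the round mat, then swept both lanes into the hole: three chips from one side, two from the other. The scraper went back on its mat and the cap back on the hole, pressed down and turned until it locked.

The scraper was knocked about 38 mm aside after I first laid it back, so I picked it up again and re-seated it on its mat, sole down.

What the last checks showed:
- **Cap:** it rose back up, and a pull of about 21 N shifted it only 0.2 mm. The pointer lies along the box's y axis, and the knob measures about 3 mm from the hole's centre.
- **Chips:** the top plate is clear on both sides. Only four of the five chips were plainly visible through the hole. I take the fifth to be hidden under the plate.
- **Scraper, brush and arm:** the scraper looks centred on its mat, the brush has not visibly moved, and the robot touches nothing.

The top and wrist cameras disagreed by 1–3 mm on the box's centre, which was small enough for the fits. No check failed.

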